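# Take the reaction vessel out of the tilted vise

### The arm

A 6-joint arm with a two-finger parallel gripper is mounted at the origin on the work surface. World frame = base frame: x ahead of the robot, y to its left, z up, the work surface at z = 0. Lengths are in m, angles in rad, forces in N, time in s.
With the tool pointing down it reaches from about 0.3 to 0.875 m from the base axis. Payload 6.4 kg.
Tool frame: the origin (TCP) lies on the centre line of the jaws, within the pads' length; the fingertips stand 25 mm ahead of it and the grasp point (between the pads) lies 6 mm ahead of it (ctrl.tips_ahead is the z of the fingertips in the tool frame, in m); z points along the fingers, x is the direction in which the jaws open and shut, and the axes are right-handed (so a half turn about z gives the same grasp; the last joint's range is limited). The gripper opens to 85 mm and grips with 20 to 120 N. Pads are 22 mm wide; open, the fingers measure 114 mm over their backs; the gripper's body (76 mm by 85 mm) begins 54 mm behind the grasp point. The pads swing forward as they close: fully open they stand 13 mm farther back than shut.
Start: joints at [-1.398, 0.181, 1.607, -0, 1.354, -0.206], TCP at [0.213, -0.534, 0.256] pointing down, gripper open.
Joint ranges: [-2.99, 2.99], [-0.89, 2.07], [0.3, 2.58], [-1.14, 4.28], [0, 2.63], [-3.12, 3.12]. Speed limits (rad/s): [2.57, 2.57, 3.01, 3.14, 3.14, 3.14].

### API

Orientations are given as a unit quaternion [w, x, y, z].
In Python, from bench import ctrl gives the robot as it stands.
- The arm moves only by the shell command python3 -m pendant 'ROWS'. ROWS is JSON, a list that holds one entry, the list of rows, each a list of 7 numbers: the shift along the tool's x, y, z in m, then the turn, a rotation vector about the tool's x, y, z in rad, then the closure, from -1 (fully open) to 1 (shut). A call has 1 to 10 rows; each row shifts and turns the commanded pose from where the row before left it, along the tool's axes as they then stand; what a row does not reach is not made up. A row lasts 1/10 s, in which the tool goes at most 50 mm and 8.59 degrees, less where a joint would pass 70% of its speed; a pose out of reach is approached as far as the arm can. A call with a gripper value outside its range is refused whole. The fingers move at their own pace and stop on an object; the grip force is fixed at half the most. Time passes only in rows, so rows that do not move let the fingers close. It gives the time, the measured TCP pose, the force and the opening at its end, in the units of the state.
- ctrl.get_obs(): the state, without advancing time (a new reading comes with each control period).
- ctrl.camera(name): name is "side" or "top" or "wrist"; returns (picture, depth): 400x640x3 uint8, red, green, blue; 400x640 float32, m along the optical axis (not along the pixel's ray), 0 where there is no reading.
- ctrl.calibration(name): a dict with "fov_y" (degrees; the focal length in pixels is half the picture's height over the tangent of half this angle, whatever the lens; pixels are square), "cx", "cy" (the principal point, pixels), "camera_from_world" (4x4, takes a point from world to camera coordinates). Camera axes: x right, y down, z forward; pixel columns grow to the right and rows downward; lengths in m; the calibration is good to about 2 mm. A picture is of the moment at which its call begins: read the wrist's pose just before it. calibration takes no time and is no camera call; for the wrist camera it gives the pose at the moment of the call.
- ctrl.hand_in(): hands the job in, once; it reports no verdict.
The state is a dict: "time_s": time; "q": joint angles; "dq": joint speeds; "joint_efforts": joint torques, N m; "eef_pos": TCP position; "eef_rot": TCP orientation; "wrist_force": force on the tool from outside, world axes, zero at the start; "torque": the same for the moment, N m; "opening": opening from 0.0 (shut) to 1.0 (fully open).
Only numpy, scipy, OpenCV 4.12 (cv2) and the standard library are available. Lean on these libraries where they do the work, as an engineer would, in place of code of your own. Each camera call takes 0.05 s, during which the arm holds its last target.

### The job

The small steel reaction vessel clamped in the tilted vise has had its cap tightened and is finished. Swing the vise's locking lever round to free it, draw the jaw fully back to its stop without banging or forcing it, then take the vessel out and stand it upright on the middle of the support stand's round plate: that plate is clamped at any height, so feel for it and set the vessel down gently. Leave the jaw open and the lever loose for the next vessel, and leave the larger vessel where it stands.

Things in the scene. Friction and masses are not known exactly. Their poses are not given: they have to be found in the camera images.
- vise: grey vise fixed to the bench; origin on the bench under its bed's middle. x: level, from the fixed (near) jaw to the moving jaw; y left; z up. Its upper part leans 25 deg (0.436 rad) towards -x: bed normal n = (-0.423, 0, 0.906), opening direction u = (0.906, 0, 0.423) in this frame. Jaws: 100 mm wide along y, 50 mm high above the bed, with V cuts; castings behind them up to 56 mm
- vise_bed (a point): middle of the vise's bed surface, 68 mm above the bench, where the clamped vessel's foot stands; the vessel's axis runs from here along n
- vise_jaw (a joint): travel of the moving jaw along u in m: 0 clamped (sprung onto the vessel with 60 N), 0.045 at its rigid stop. Locked while the lever is across; when the lever comes loose it jumps back some 2 mm, then slides with about 12 N of drag and stays where it is left
- vise_pull (a point): middle of the moving jaw's pull bar: 12 mm round steel bar, 72 mm long along y, held at both ends behind the carriage, 46 mm above the bed, with 29 mm of free space between it and the carriage's back. Moves with the jaw; its frame: x is u, y the vise's y, z is n
- vise_lever (a joint): angle of the steel locking lever in rad: 0 across the vise (pointing along the vise's +y, locked), grows as its end swings round towards u, 1.45 at its stop (pointing back along u, loose). The jaw comes free at about 0.8. Stiff: 5 to 10 N at its end; stays where it is left
- lever_hub (a point): on the lever's pivot axis (parallel to n), at the height of the lever's arm, 68 mm above the bed and 12 mm above the carriage's top
- lever_tip (a point): on the lever arm's centre line 66 mm from the pivot (the arm is a 14 mm round bar that ends 81 mm from the pivot)
- reactor_center (a point): centre, half-way up, of the small steel vessel to take out: 98 mm tall, 0.55 to 0.8 kg, body 42 mm diameter in its lower 53 mm, screw cap 50 mm diameter above (55 to 98 mm), z from foot to cap. Clamped, it stands square on the bed and leans with it; its upper 48 mm show above the jaws
- big_reactor_center (a point): centre of the larger squat steel vessel that stands on the bench, 62 mm diameter, 80 mm tall; leave it alone
- stand: support stand fixed on the bench: grey base 130 x 160 mm, upright tube, and a flat round steel plate of 140 mm diameter with a soft rubber mat that gives 2 to 3 mm, centred on the tube's axis. Origin at the middle of the base's underside, on that axis; z up. The mat's top is clamped somewhere from 80 to 135 mm above the origin; that height is not measured
Mind the look-alikes: they are no part of the job. What is shaped like the stand but pink is not meant.

How it is judged:
On the way, in this order (a step that is already met when the one before it is completed fails the run):
1. the lever is swung round and the jaw is free (value of joint vise_lever above 1.1 rad), for 0.1 s.
2. the jaw is drawn back to its stop (value of joint vise_jaw above 0.042 m), for 0.2 s.
3. the vessel is lifted clear of the jaws (distance between reactor_center and vise_bed above 0.12 m), for 0.1 s.
At the end, for the whole second after the job is handed in: The vessel stands upright (within 0.06 rad), at rest and released on the stand's plate, within 30 mm of its middle; the jaw is still open (beyond 40 of 45 mm) and the lever still loose (beyond 1.0 rad) (value of joint vise_lever above 1 rad and value of joint vise_jaw above 0.04 m and angle between reactor_center's own z axis and vertical below 0.06 rad and horizontal distance between reactor_center and stand below 0.03 m and contact force between reactor and stand above 3 N and linear speed of reactor below 0.02 m/s); the robot touches nothing.
It fails at once if the vise was forced: more than 45 N between the fingers and the vise, its jaw or its lever (contact force between the fingers and vise above 45 N).
It fails at once if the jaw was banged into its stop (over 150 mm/s in the last 7 mm of its travel) (value of joint vise_jaw above 0.038 m and velocity of joint vise_jaw above 0.15 m/s).
It fails at once if the vessel was dropped (moving at over 150 mm/s while the fingers do not hold it) (contact force between the fingers and reactor below 0.3 N and linear speed of reactor above 0.15 m/s).
It fails at once if the vessel was pressed hard onto the stand (more than 40 N) (contact force between reactor and stand above 40 N).
It fails at once if the larger vessel was shifted by more than 20 mm or tipped (distance of big_reactor_center from where it was at the start of the episode above 0.02 m or angle between big_reactor_center's own z axis and vertical above 0.3 rad).
It also fails if it takes over 72 s, if anything falls off the work surface, if the arm or the gripper's body presses on something with over 40 N, if the wrist force passes 120 N, or if a joint passes its speed limit or range.

## Working session

There is one attempt and no reset: what is moved stays moved. The work goes in short steps, Python scripts to look and compute and a shell command to move; the robot and the scene stay as the last step left them, time stands still between calls to the robot, and variables do not carry over. Pictures are saved under pics/ and viewed, and the job is handed in when it is done.

```bash
ls; mkdir -p pics
python3 - <<'E'
from bench import ctrl
import cv2, numpy as np
print(ctrl.get_obs())
for n in ["side","top","wrist"]:
    c=ctrl.calibration(n); print(n,c)
    p,d=ctrl.camera(n); cv2.imwrite(f"pics/{n}0.png",p[:,:,::-1]); np.savez(f"pics/{n}0.npz",p=p,d=d,T=c["camera_from_world"],k=[c["fov_y"],c["cx"],c["cy"]])
E
```

```text
pics
{'time_s': 0.0, 'q': array([-1.39828276e+00,  1.81513388e-01,  1.60800690e+00,  2.71181921e-05,
        1.35379016e+00, -2.06304349e-01]), 'dq': array([-9.59052838e-05,  3.22038411e-04,  2.21151299e-04, -7.50150528e-04,
        9.29715191e-04,  4.86231880e-04]), 'joint_efforts': array([ 3.01652335e-04, -4.44881415e+01, -3.51326430e+01, -2.27512246e-04,
        9.16419842e-03, -8.80264395e-06]), 'eef_pos': array([ 0.21258101, -0.53371905,  0.25540019]), 'eef_rot': array([-6.26708272e-04,  8.27591685e-01, -5.61329907e-01, -5.87467502e-04]), 'wrist_force': array([-0.24206589,  0.11392217,  0.6390379 ]), 'torque': array([-0.01143054,  0.00395803, -0.01201713]), 'opening': 0.9991195678567488}
side {'fov_y': 50.65481059488793, 'cx': 322.6838050465788, 'cy': 208.84684372015823, 'camera_from_world': array([[-0.85245551, -0.52278088,  0.0044442 ,  0.44517329],
       [-0.26981993,  0.43266012, -0.86023394,  0.17989604],
       [ 0.44779102, -0.7345103 , -0.5098802 ,  1.1067746 ],
       [ 0.        ,  0.        ,  0.        ,  1.        ]])}
top {'fov_y': 53.45236863948141, 'cx': 323.3890059703018, 'cy': 197.43783488340927, 'camera_from_world': array([[-9.12811889e-04, -9.99975802e-01,  6.89655589e-03,
         8.32512081e-02],
       [-9.94407336e-01,  1.79348063e-04, -1.05612588e-01,
         5.14106974e-01],
       [ 1.05608795e-01, -6.95439019e-03, -9.94383436e-01,
         9.57818987e-01],
       [ 0.00000000e+00,  0.00000000e+00,  0.00000000e+00,
         1.00000000e+00]])}
wrist {'fov_y': 69.47101185002762, 'cx': 321.6093997463918, 'cy': 197.1898814422286, 'camera_from_world': array([[ 0.36981949, -0.92910233, -0.00154904, -0.57512654],
       [-0.89362928, -0.35615512,  0.27309383, -0.03519421],
       [-0.25428381, -0.09961115, -0.96198615,  0.37801939],
       [ 0.        ,  0.        ,  0.        ,  1.        ]])}
```

View pics/side0.png

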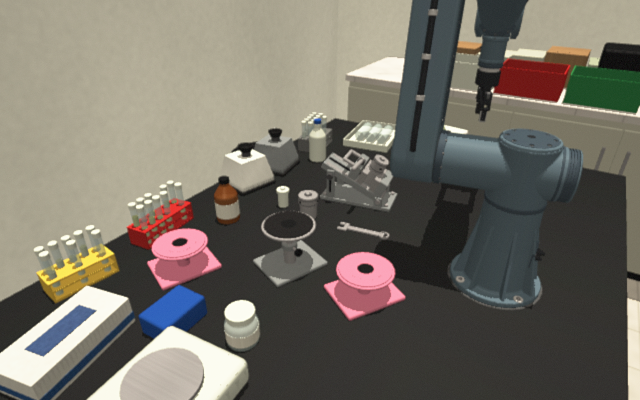

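View pics/top0.png

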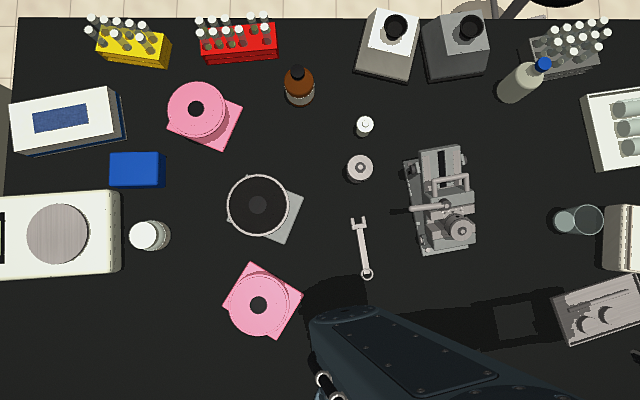

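View pics/wrist0.png

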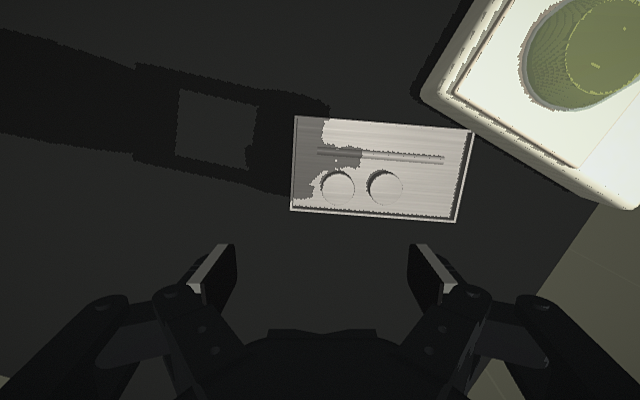

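```bash
cat > h.py <<'E'
import numpy as np, cv2
class V:
    def __init__(s,f):
        z=np.load(f); s.p=z['p'];s.d=z['d'];s.T=z['T'];fy,s.cx,s.cy=z['k'];s.f=200/np.tan(np.radians(fy)/2)
        s.Ti=np.linalg.inv(s.T)
    def pt(s,u,v,d=None):
        d=s.d[int(round(v)),int(round(u))] if d is None else d
        return (s.Ti@np.array([(u-s.cx)/s.f*d,(v-s.cy)/s.f*d,d,1]))[:3]
    def cloud(s):
        vv,uu=np.mgrid[0:400,0:640]; d=s.d
        P=np.stack([(uu-s.cx)/s.f*d,(vv-s.cy)/s.f*d,d,np.ones_like(d)],-1)@s.Ti.T
        return P[...,:3]
    def pix(s,X):
        c=s.T@np.append(X,1); return c[:2]/c[2]*s.f+[s.cx,s.cy]
    def plane(s,u,v,z):
        o=s.Ti[:3,3]; r=s.Ti[:3,:3]@np.array([(u-s.cx)/s.f,(v-s.cy)/s.f,1]); return o+r*(z-o[2])/r[2]
E
python3 - <<'E'
from h import *
t=V('pics/top0.npz'); s=V('pics/side0.npz')
c=t.p[130:270,380:500,::-1]; cv2.imwrite('pics/vt.png',cv2.resize(c,None,fx=4.2,fy=4.2,interpolation=2))
c=s.p[135:220,300:420,::-1]; cv2.imwrite('pics/vs.png',cv2.resize(c,None,fx=6,fy=6,interpolation=2))
np.set_printoptions(precision=4,suppress=True)
P=t.cloud()
for u,v in [(458,232),(400,210),(430,210),(440,208),(450,180),(440,160),(360,168),(257,205),(240,200),(270,220),(458,229),(195,110),(262,305)]: print(u,v,P[v,u])
E
```

```text
458 232 [ 0.4261 -0.2033  0.1574]
400 210 [ 0.4852 -0.1127 -0.0039]
430 210 [ 0.4761 -0.1559  0.1175]
440 208 [ 0.4777 -0.1676  0.1539]
450 180 [ 0.5381 -0.19    0.1577]
440 160 [ 0.5893 -0.1806  0.1222]
360 168 [ 0.5776 -0.0028  0.0848]
257 205 [0.4863 0.2303 0.1315]
240 200 [0.4975 0.2683 0.13  ]
270 220 [0.4534 0.2016 0.1278]
458 229 [ 0.4324 -0.2027  0.1599]
195 110 [0.7187 0.3902 0.0815]
262 305 [0.2626 0.223  0.0822]
```

View pics/vt.png

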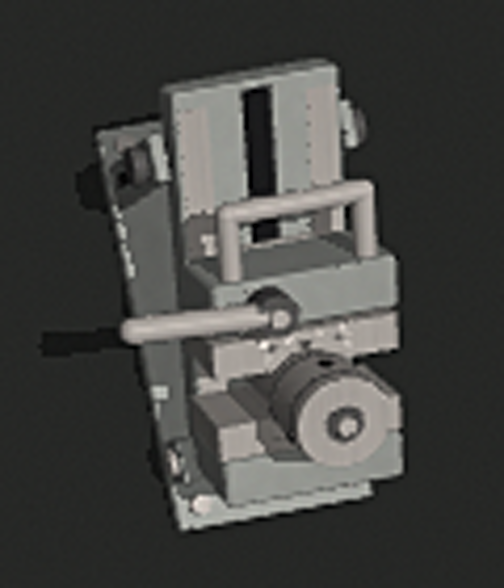

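View pics/vs.png

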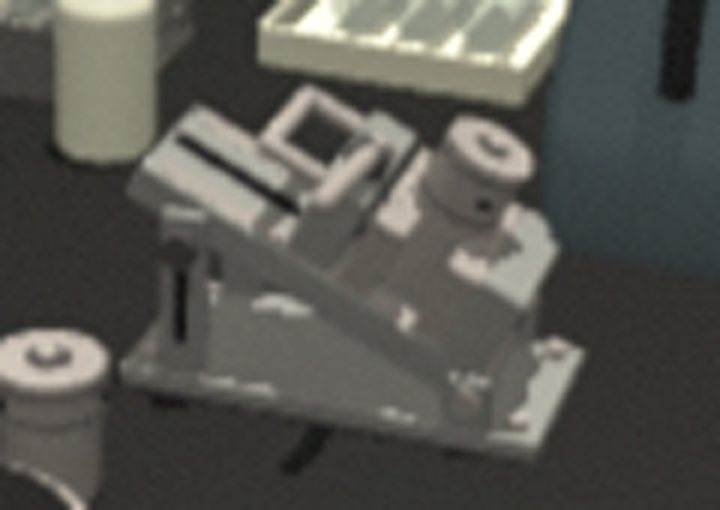

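Run:
```python
from h import *
np.set_printoptions(precision=4,suppress=True)
t=V('pics/top0.npz'); s=V('pics/side0.npz')
for nm,v,seed in (('top',t,(462,234)),('side',s,None)):
    P=v.cloud()
    m=(abs(P[...,0]-.43)<.06)&(abs(P[...,1]+.203)<.06)&(P[...,2]>.13)
    Q=P[m]; print(nm,len(Q))
    # try yaw grid: find plane of cap top by RANSAC w/ normal tilt 25deg
    best=None
    for yaw in np.radians(np.arange(-15,16,1)):
        n=np.array([-.423*np.cos(yaw),-.423*np.sin(yaw),.906])
        h=Q@n
        hist,e=np.histogram(h,bins=np.arange(h.min(),h.max()+.002,.0015))
        k=hist.argmax()
        if best is None or hist[k]>best[0]: best=(hist[k],np.degrees(yaw),e[k])
    print(best)
    yaw=np.radians(best[1]); n=np.array([-.423*np.cos(yaw),-.423*np.sin(yaw),.906]); h=Q@n
    I=abs(h-best[2]-.0007)<.0025; R=Q[I]
    for _ in range(3):
        c=R.mean(0); U,S,W=np.linalg.svd(R-c); nn=W[2]*np.sign(W[2][2]); I=(abs((Q-c)@nn)<.002)&(np.linalg.norm(Q-c,axis=1)<.03);R=Q[I]
    print('fit n',nn,'tilt',np.degrees(np.arccos(nn[2])),'yaw',np.degrees(np.arctan2(-nn[1],-nn[0])),'c',c,len(R))
    uv=np.array([v.pix(x) for x in R]); e=cv2.fitEllipse(cv2.convexHull(uv.astype(np.float32))); print(e)
    # circle on plane
    a=np.cross(nn,[0,1,0]);a/=np.linalg.norm(a);b=np.cross(nn,a)
    xy=np.c_[(R-c)@a,(R-c)@b].astype(np.float32); (cc,r)=cv2.minEnclosingCircle(xy); print('circ',c+a*cc[0]+b*cc[1],r)
# pull bar, lever in top
P=t.cloud()
for nm,pts in (('lever',[(135,329),(160,327),(190,325),(220,322),(240,321)]),('bar',[(235,213),(260,207),(290,203),(320,198),(350,193)])):
    for x,y in pts:
        u,v=380+x/4.2,130+y/4.2; 
        # highest point in column neighborhood
        w=[P[int(v)+k,int(u)] for k in (-2,-1,0,1,2,3)]; w=max(w,key=lambda q:q[2]); print(nm,round(u),round(v),w)
```

```text
top 766
(np.int64(161), np.float64(10.0), np.float64(-0.021931743933378878))
fit n [-0.4167 -0.073   0.9061] tilt 25.024725117905753 yaw 9.934049231610919 c [ 0.4306 -0.21    0.1579] 303
((461.13275146484375, 229.98670959472656), (20.566951751708984, 23.10288429260254), 58.78234100341797)
circ [ 0.4297 -0.2099  0.1575] 0.025266380980610847
side 295
(np.int64(36), np.float64(8.0), np.float64(-0.024106727476219572))
fit n [-0.4239 -0.0682  0.9032] tilt 25.423294387311245 yaw 9.13489632628835 c [ 0.4269 -0.2053  0.1586] 73
((381.2391357421875, 159.21432495117188), (7.209142208099365, 15.273850440979004), 123.08241271972656)
circ [ 0.4282 -0.2082  0.159 ] 0.0263252891600132
lever 412 208 [ 0.4728 -0.105   0.1624]
lever 418 208 [ 0.4771 -0.1181  0.1616]
lever 425 207 [ 0.4813 -0.133   0.1624]
lever 432 207 [ 0.4772 -0.1486  0.1599]
lever 437 206 [ 0.4857 -0.1591  0.1614]
bar 436 181 [ 0.5377 -0.1567  0.1605]
bar 442 179 [ 0.5398 -0.1696  0.1608]
bar 449 178 [ 0.5466 -0.1875  0.1597]
bar 456 177 [ 0.5487 -0.2026  0.16  ]
bar 463 176 [ 0.5486 -0.2176  0.1605]
```

```bash
cat >> h.py <<'E'
yaw=np.radians(9.9)
cu,su=np.cos(yaw),np.sin(yaw)
n=np.array([-.4226*cu,-.4226*su,.9063]); u=np.array([.9063*cu,.9063*su,.4226]); y=np.array([-su,cu,0])
C=np.array([.4295,-.2095,.1577]); B=C-.098*n
M=np.stack([u,y,n],1)  # vise->world
def tov(X): return (np.asarray(X)-B)@M
def tow(v): return B+M@np.asarray(v)
E
python3 - <<'E'
from h import *
from bench import ctrl
np.set_printoptions(precision=4,suppress=True)
print(ctrl.tips_ahead,'B',B, 'u',u,'n',n)
t=V('pics/top0.npz');s=V('pics/side0.npz')
for nm,v in (('top',t),('side',s)):
    L=tov(v.cloud().reshape(-1,3))
    a=(L[:,2]>.064)&(L[:,2]<.085)&(L[:,1]>.03)&(L[:,1]<.12)&(abs(L[:,0])<.1)
    Q=L[a]; print(nm,'lever',len(Q),Q.mean(0),Q.min(0),Q.max(0)); 
    if len(Q)>5: print(np.polyfit(Q[:,1],Q[:,0],1), 'ntop',np.percentile(Q[:,2],[50,90]))
    for h in (.03,.045,.055,.075):
        pass
    a=(abs(L[:,1])<.028)&(L[:,0]>.07)&(L[:,0]<.14)&(L[:,2]>.035)&(L[:,2]<.065); Q=L[a]
    print('bar',len(Q),Q.mean(0),np.percentile(Q,[2,98],axis=0))
    if len(Q)>5: print(np.polyfit(Q[:,1],Q[:,0],1))
    a=(abs(L[:,1])<.03)&(L[:,0]>.02)&(L[:,0]<.08)&(L[:,2]>.05)&(L[:,2]<.1); Q=L[a]
    for lo in np.arange(.02,.08,.005):
        b=(Q[:,0]>lo)&(Q[:,0]<lo+.005); 
        if b.any(): print(round(lo,3),b.sum(),np.percentile(Q[b],[5,50,95],axis=0).ravel())
c=ctrl.calibration('wrist')['camera_from_world']; o=ctrl.get_obs()
from scipy.spatial.transform import Rotation as R
q=o['eef_rot'];Rt=R.from_quat(np.r_[q[1:],q[0]]).as_matrix(); cam=-c[:3,:3].T@c[:3,3]
print('cam in tool',Rt.T@(cam-o['eef_pos']),Rt)
E
```

```text
0.025 B [ 0.4703 -0.2024  0.0689] u [0.8928 0.1558 0.4226] n [-0.4163 -0.0727  0.9063]
top lever 215 [0.0575 0.0657 0.0725] [0.0473 0.0307 0.0641] [0.0646 0.1013 0.0774]
[0.0604 0.0535] ntop [0.0731 0.0753]
bar 138 [ 0.1045 -0.      0.0498] [[ 0.098  -0.0268  0.0448]
 [ 0.1091  0.0259  0.0536]]
[-0.0027  0.1045]
0.02 128 [ 0.0202 -0.0141  0.0508  0.0227  0.001   0.0787  0.0247  0.0129  0.0981]
0.025 21 [ 0.0253 -0.0237  0.0501  0.0288  0.0132  0.0507  0.03    0.0286  0.0533]
0.03 16 [ 0.0303 -0.0232  0.0502  0.0319 -0.0026  0.0512  0.0339  0.0268  0.0526]
0.035 3 [ 0.0393 -0.0276  0.0534  0.0395 -0.016   0.0545  0.0398 -0.0054  0.0549]
0.04 39 [ 0.0403 -0.0265  0.0531  0.0431 -0.008   0.0554  0.0447  0.0229  0.0746]
0.045 50 [ 0.0452 -0.0279  0.0538  0.0479 -0.007   0.0561  0.0497  0.0275  0.0745]
0.05 47 [ 0.0503 -0.0277  0.0535  0.0526 -0.001   0.0566  0.0546  0.0273  0.0778]
0.055 63 [ 0.0552 -0.0259  0.0543  0.0573  0.002   0.0562  0.0597  0.0284  0.0754]
0.06 86 [ 0.0604 -0.0248  0.0531  0.0629  0.0138  0.0567  0.0647  0.0284  0.0737]
0.065 56 [ 0.0652 -0.027   0.0509  0.0668 -0
[... 500 characters left out ...]
 0.0543]
0.035 7 [ 0.038  -0.0214  0.0525  0.0387  0.0004  0.0565  0.0397  0.0212  0.0589]
0.04 12 [ 0.0407 -0.0184  0.0561  0.0417  0.0239  0.0623  0.0445  0.0284  0.0747]
0.045 7 [ 0.0457 -0.0289  0.0563  0.0467  0.0167  0.0753  0.0484  0.0282  0.0772]
0.05 5 [ 0.0506 -0.0282  0.0574  0.0521 -0.023   0.0592  0.0547  0.0265  0.0771]
0.055 6 [ 0.0553 -0.0257  0.058   0.0572  0.0203  0.0763  0.0593  0.0287  0.0775]
0.06 6 [ 0.061  -0.027   0.0564  0.0632  0.0017  0.059   0.0648  0.0257  0.0731]
0.065 4 [ 0.0661 -0.0208  0.0539  0.067   0.0048  0.0559  0.0674  0.013   0.0575]
cam in tool [ 0.001  -0.0693 -0.1169] [[ 0.3698 -0.9291 -0.0002]
 [-0.9291 -0.3698  0.0014]
 [-0.0013 -0.0003 -1.    ]]
```

Run:
```python
from h import *
np.set_printoptions(precision=4,suppress=True)
t=V('pics/top0.npz');s=V('pics/side0.npz')
def onn(v,px,h): # ray to plane n=h
    o=tov(v.Ti[:3,3]); r=(v.Ti[:3,:3]@np.array([(px[0]-v.cx)/v.f,(px[1]-v.cy)/v.f,1]))@M
    return o+r*(h-o[2])/r[2]
L=tov(t.cloud())
for px in [(447.4,205.7),(446.7,205.7)]: print('hub',onn(t,px,.076),L[206,447])
for r in range(198,213):
    print(r,' '.join('%3.0f,%3.0f,%3.0f'%tuple(1000*L[r,c]) for c in range(440,454,2)))
print('lever end',onn(t,(380+122/4.2,130+330/4.2),.068))
for e in [(210,275),(397,255),(395,310),(210,345)]: print('carr',L[int(130+e[1]/4.2),int(380+e[0]/4.2)])
for e in [(222,212),(370,186)]: print('barend',onn(t,(380+e[0]/4.2,130+e[1]/4.2),.05))
```

```text
hub [0.0523 0.0182 0.076 ] [0.0519 0.0192 0.0763]
hub [0.0525 0.0198 0.076 ] [0.0519 0.0192 0.0763]
198  63, 25, 53  64, 22, 56  65, 19, 61  63, 14, 57  62,  9, 57  60,  4, 54  60, -0, 55
199  63, 27, 57  64, 24, 61  65, 22, 67  63, 16, 65  58,  8, 54  58,  4, 56  57,  0, 56
200  61, 28, 59  64, 26, 67  64, 23, 70  65, 20, 73  63, 15, 72  56,  4, 55  54, -1, 53
201  61, 30, 64  62, 27, 69  63, 24, 73  64, 21, 77  62, 16, 75  53,  4, 55  52, -0, 54
202  60, 31, 67  61, 28, 72  61, 24, 74  60, 20, 73  59, 16, 73  59, 12, 74  50, -0, 54
203  59, 32, 71  59, 28, 71  59, 25, 74  58, 20, 74  58, 16, 75  56, 11, 73  48,  1, 57
204  58, 33, 73  57, 29, 73  56, 24, 72  57, 21, 76  57, 17, 78  54, 11, 73  45,  0, 55
205  55, 33, 73  55, 29, 74  55, 25, 75  55, 22, 78  54, 17, 76  52, 12, 74  43,  0, 55
206  54, 34, 75  54, 30, 76  53, 26, 77  53, 22, 78  52, 18, 78  49, 12, 73  40,  0, 54
207  50, 33, 71  50, 29, 73  49, 25, 73  50, 22, 77  49, 17, 75  48, 12, 75  33, -4, 43
208  48, 33, 71  48, 29, 73  48, 25, 74  46, 20, 72  46, 17, 74  34,  3, 48  33, -2, 49
209  33, 23, 42  46, 29, 73  45, 25, 73  43, 20, 72  44, 17, 76  32,  3, 50  30, -2, 47
210  32, 24, 45  33, 21, 49  32, 17, 49  41, 20, 72  31,  9, 52  30,  4, 51  28, -1, 49
211  32, 26, 50  30, 21, 49  30, 17, 50  28, 12, 49  28,  8, 49  27,  3, 49  23, -3, 43
212  30, 27, 52  28, 22, 50  29, 18, 53  27, 13, 51  26,  9, 51  25,  3, 49  19, -5, 40
lever end [0.0577 0.0993 0.068 ]
carr [0.0681 0.042  0.0369]
carr [ 0.0144 -0.1097 -0.0815]
carr [-0.0146 -0.102  -0.0664]
carr [0.0321 0.0479 0.0471]
barend [0.1052 0.0376 0.05  ]
barend [ 0.1054 -0.0404  0.05  ]
```

```bash
cat >> h.py <<'E'
from scipy.spatial.transform import Rotation as R
def toolR(x,z):
    x=np.array(x,float);z=np.array(z,float);x-=z*(x@z);x/=np.linalg.norm(x);z=z/np.linalg.norm(z);return np.stack([x,np.cross(z,x),z],1)
def plan(pos,Rg):
    from bench import ctrl
    o=ctrl.get_obs();q=o['eef_rot'];R0=R.from_quat(np.r_[q[1:],q[0]]).as_matrix()
    rv=R.from_matrix(R0.T@Rg).as_rotvec()
    d=np.asarray(pos)-o['eef_pos']
    np.set_printoptions(precision=4,suppress=True)
    print('t',o['time_s'],'pos',o['eef_pos'],'vise',tov(o['eef_pos']),'F',o['wrist_force'],'op',o['opening'],'q',o['q'])
    print('rotvec tool',rv,'deg',np.degrees(np.linalg.norm(rv)),'| shift in goal axes',Rg.T@d,'| in current axes',R0.T@d)
RL=toolR(-y,-n)
E
python3 - <<'E'
from h import *
plan(tow([.026,.0795,.15]),RL)
print(tow([.026,.0795,.15]))
E
```

```text
t 0.15 pos [ 0.2126 -0.5338  0.2556] vise [-0.2028 -0.2822  0.3006] F [-0.3964 -0.5408 -0.2947] op 0.9947063399643987 q [-1.3983  0.1814  1.6078  0.      1.3538 -0.2063]
rotvec tool [0.4346 0.0463 0.2024] deg 27.59639899820827 | shift in goal axes [-0.3617 -0.2288  0.1506] | in current axes [-0.2986 -0.3393  0.0403]
[ 0.4174 -0.1309  0.2158]
```

```bash
python3 -m pendant '[[[0,0,0,0.109,0.0116,0.0506,1],[0,0,0,0.109,0.0116,0.0506,1],[0,0,0,0.109,0.0116,0.0506,1],[0,0,0,0.109,0.0116,0.0506,1],[0,0,0,0,0,0,1]]]'
python3 - <<'E'
from h import *
plan(tow([.026,.0795,.15]),RL)
E
```

```text
time_s: 0.65
eef_pos: [0.2107, -0.5341, 0.2548]
eef_rot: [-0.167, 0.746, -0.63, 0.14]
wrist_force: [-1.2, -0.1, -0.6]
opening: 0.144
t 0.65 pos [ 0.2107 -0.5341  0.2548] vise [-0.2049 -0.2822  0.3007] F [-1.1945 -0.0552 -0.5894] op 0.14381095822628037 q [-1.6254  0.1807  1.6686  0.4327  1.4133 -0.3182]
rotvec tool [-0.0027 -0.0001 -0.0044] deg 0.29750569117616155 | shift in goal axes [-0.3617 -0.2309  0.1507] | in current axes [-0.3627 -0.2289  0.1512]
```

```bash
python3 -m pendant '[[[-0.036,-0.023,0.01,0,0,0,1],[-0.036,-0.023,0.01,0,0,0,1],[-0.036,-0.023,0.01,0,0,0,1],[-0.036,-0.023,0.01,0,0,0,1],[-0.036,-0.023,0.01,0,0,0,1],[-0.036,-0.023,0.01,0,0,0,1],[-0.036,-0.023,0.01,0,0,0,1],[-0.036,-0.023,0.01,0,0,0,1],[-0.036,-0.023,0.01,0,0,0,1],[-0.036,-0.023,0.01,0,0,0,1]]]'
python3 - <<'E'
from h import *
plan(tow([.026,.0795,.10]),RL)
from bench import ctrl
for nm in ["wrist","top"]:
    c=ctrl.calibration(nm);p,d=ctrl.camera(nm); cv2.imwrite(f"pics/{nm}1.png",p[:,:,::-1]); np.savez(f"pics/{nm}1.npz",p=p,d=d,T=c["camera_from_world"],k=[c["fov_y"],c["cx"],c["cy"]])
E
```

```text
time_s: 1.65
eef_pos: [0.398, -0.1348, 0.2632]
eef_rot: [-0.164, 0.748, -0.627, 0.141]
wrist_force: [0.9, -0.3, 0.1]
opening: -0.001
t 1.65 pos [ 0.398  -0.1348  0.2632] vise [0.0281 0.079  0.2013] F [ 0.9437 -0.3004  0.0783] op -0.0006381199523756835 q [-0.895  -0.4692  2.2169  0.407   1.1989  0.3887]
rotvec tool [-0.0004 -0.0037  0.0029] deg 0.26851905995721626 | shift in goal axes [-0.0005  0.0021  0.1013] | in current axes [-0.0009  0.0021  0.1013]
```

View pics/wrist1.png

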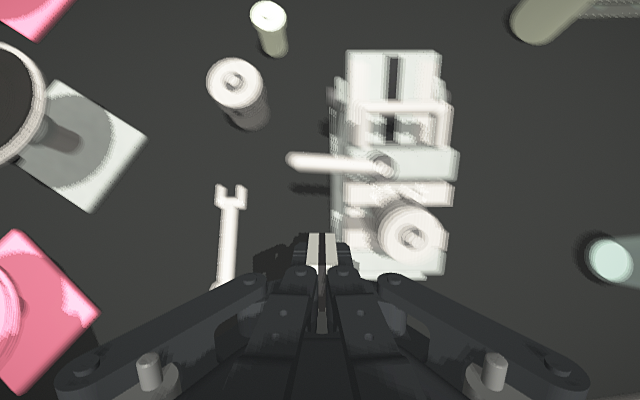

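Run:
```python
from h import *
np.set_printoptions(precision=4,suppress=True)
w=V('pics/wrist1.npz'); L=tov(w.cloud())
for px in [(292,160),(300,161),(315,161),(330,162),(345,163),(383,163),(383,168),(410,236),(405,108),(430,105),(380,110),(365,128)]: print(px,L[px[1],px[0]])
Q=L.reshape(-1,3); a=(Q[:,2]>.064)&(Q[:,2]<.085)&(Q[:,1]>.045)&(Q[:,1]<.12)&(abs(Q[:,0]-.055)<.02);Q=Q[a];print(len(Q),Q.min(0),Q.max(0),np.polyfit(Q[:,1],Q[:,0],1))
Q=L.reshape(-1,3); a=(Q[:,2]>.035)&(Q[:,2]<.06)&(abs(Q[:,1])<.028)&(abs(Q[:,0]-.105)<.012);Q=Q[a];print('bar',len(Q),np.percentile(Q,[2,50,98],axis=0),np.polyfit(Q[:,1],Q[:,0],1))
a=(abs(L[...,2]-.098)<.004)&(abs(L[...,0])<.04)&(abs(L[...,1])<.04);Q=L[a];print('cap',len(Q),Q.mean(0),Q.min(0),Q.max(0))
```

```text
(292, 160) [ 0.0358  0.1193 -0.0927]
(300, 161) [0.0598 0.096  0.0735]
(315, 161) [0.0597 0.0833 0.0724]
(330, 162) [0.059  0.0705 0.0731]
(345, 163) [0.0582 0.0577 0.0736]
(383, 163) [0.0585 0.0254 0.0746]
(383, 168) [0.0542 0.0252 0.0749]
(410, 236) [0.0021 0.0049 0.0992]
(405, 108) [0.1038 0.0036 0.0505]
(430, 105) [ 0.1064 -0.0188  0.0494]
(380, 110) [0.102  0.0261 0.0524]
(365, 128) [0.0865 0.0386 0.0522]
1037 [0.046  0.0451 0.0663] [0.0625 0.1016 0.0765] [0.0575 0.0508]
bar 835 [[ 0.096  -0.0269  0.0469]
 [ 0.1012 -0.0001  0.0505]
 [ 0.1064  0.0269  0.0525]] [-0.0157  0.1012]
cap 2549 [-0.001   0.      0.0976] [-0.027  -0.0252  0.0942] [0.0226 0.0241 0.102 ]
```

```bash
python3 -m pendant '[[[0,0,0.03,0,0,0,1],[0,0,0.03,0,0,0,1],[0,0,0.025,0,0,0,1],[0,0,0.015,0,0,0,1],[0,0,0.01,0,0,0,1],[0,0,0.006,0,0,0,1],[0,0,0,0,0,0,1]]]'
python3 - <<'E'
from h import *
plan(tow([.028,.0795,.085]),RL)
from bench import ctrl
for nm in ["side"]:
    c=ctrl.calibration(nm);p,d=ctrl.camera(nm); cv2.imwrite(f"pics/{nm}2.png",cv2.resize(p[110:230,280:440,::-1],None,fx=5,fy=5))
E
```

```text
time_s: 2.45
eef_pos: [0.4461, -0.1283, 0.1574]
eef_rot: [-0.166, 0.748, -0.628, 0.14]
wrist_force: [0.7, -0.3, -0.1]
opening: 0.001
t 2.45 pos [ 0.4461 -0.1283  0.1574] vise [0.0274 0.0772 0.0849] F [ 0.6914 -0.3487 -0.0866] op 0.0007949185270608685 q [-0.7693 -0.1702  2.2407  0.4682  0.8589  0.3564]
rotvec tool [-0.0005 -0.0009  0.0011] deg 0.08598486964585525 | shift in goal axes [-0.0023 -0.0006 -0.0001] | in current axes [-0.0023 -0.0006 -0.0001]
```

View pics/side2.png

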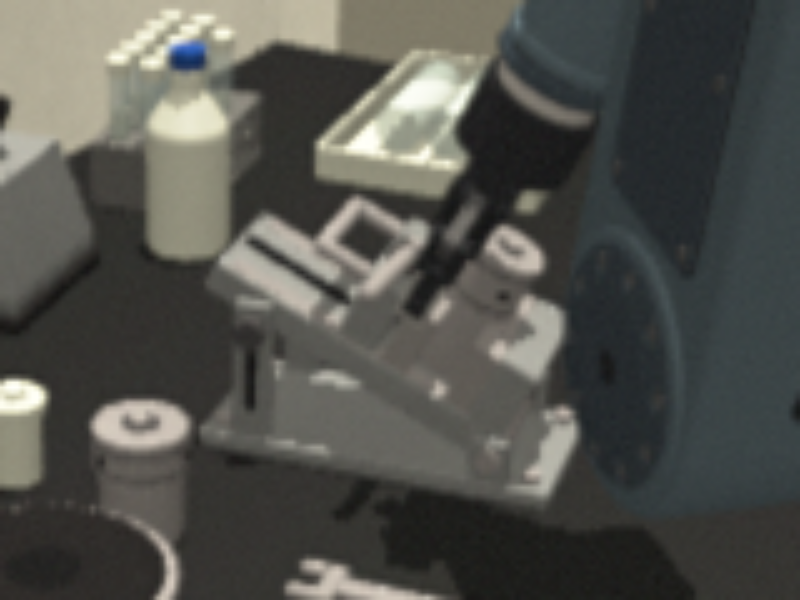

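```bash
python3 -m pendant '[[[0,-0.004,0,0,0,0,1],[0,-0.003,0,0,0,0,1],[0,-0.002,0,0,0,0,1],[0,-0.001,0,0,0,0,1],[0,0,0,0,0,0,1]]]'; python3 -m pendant '[[[-0.001,-0.0045,0,0,0,0.07,1],[-0.001,-0.0045,0,0,0,0.07,1],[-0.001,-0.0045,0,0,0,0.07,1]]]'
```

```text
time_s: 3.0
eef_pos: [0.4546, -0.1268, 0.1617]
eef_rot: [-0.165, 0.748, -0.628, 0.14]
wrist_force: [-4.9, -1.9, 0.7]
opening: 0.001
time_s: 3.3
eef_pos: [0.4658, -0.1226, 0.1669]
eef_rot: [0.178, -0.677, 0.704, -0.121]
wrist_force: [-7.5, -3.3, -1.4]
opening: 0.003
```

```bash
python3 -m pendant '[[[-0.001,-0.0045,0,0,0,0.075,1],[-0.001,-0.0045,0,0,0,0.075,1],[-0.001,-0.0045,0,0,0,0.075,1]]]'; python3 -m pendant '[[[-0.001,-0.0045,0,0,0,0.075,1],[-0.001,-0.0045,0,0,0,0.075,1],[-0.001,-0.0045,0,0,0,0.075,1]]]'; python3 -m pendant '[[[-0.001,-0.0045,0,0,0,0.075,1],[-0.001,-0.0045,0,0,0,0.075,1]]]'
python3 - <<'E'
from h import *
RL=np.eye(3)
plan(tow([.0519,.0195,.085]),R.identity().as_matrix())
E
```

```text
time_s: 3.6
eef_pos: [0.4782, -0.1208, 0.1726]
eef_rot: [0.191, -0.593, 0.775, -0.1]
wrist_force: [-7.6, -1.0, -1.3]
opening: 0.003
time_s: 3.9
eef_pos: [0.4905, -0.1222, 0.1779]
eef_rot: [0.201, -0.503, 0.837, -0.077]
wrist_force: [-5.2, 0.1, -1.2]
opening: 0.0
time_s: 4.1
eef_pos: [0.4984, -0.1248, 0.1813]
eef_rot: [0.206, -0.439, 0.873, -0.061]
wrist_force: [-7.1, 1.6, -1.6]
opening: -0.001
t 4.1 pos [ 0.4984 -0.1248  0.1813] vise [0.0847 0.0716 0.0845] F [-7.1135  1.6299 -1.5626] op -0.0010232922204893085 q [-0.6668 -0.0879  2.1115  0.4254  0.8658  1.306 ]
rotvec tool [ 1.2219 -2.4306  0.1705] deg 156.17961962554864 | shift in goal axes [-0.0205 -0.0564 -0.0134] | in current axes [ 0.0596 -0.0152 -0.0005]
```

```bash
python3 -m pendant '[[[-0.001,-0.0045,0,0,0,0.075,1],[-0.001,-0.0045,0,0,0,0.075,1]]]'; python3 -m pendant '[[[-0.001,-0.0045,0,0,0,0.075,1],[-0.001,-0.0045,0,0,0,0.075,1],[-0.001,-0.0045,0,0,0,0.075,1]]]';python3 - <<'E'
from h import *
plan(tow([.0519,.0195,.085]),R.identity().as_matrix())
E
```

```text
time_s: 4.3
eef_pos: [0.506, -0.1288, 0.1844]
eef_rot: [0.21, -0.372, 0.903, -0.045]
wrist_force: [-6.3, 2.4, -0.2]
opening: 0.002
time_s: 4.6
eef_pos: [0.5161, -0.137, 0.1884]
eef_rot: [0.214, -0.268, 0.939, -0.021]
wrist_force: [-4.8, 3.0, -1.0]
opening: -0.001
t 4.6 pos [ 0.5161 -0.137   0.1884] vise [0.1016 0.0565 0.0844] F [-4.8132  3.0423 -1.0296] op -0.001014133458386934 q [-0.6639 -0.0469  2.0568  0.4206  0.8781  1.6912]
rotvec tool [ 0.7444 -2.6048  0.0586] deg 155.25703111428385 | shift in goal axes [-0.0382 -0.0443 -0.0205] | in current axes [ 0.0599 -0.0158 -0.0006]
```

```bash
python3 -m pendant '[[[-0.001,-0.0045,0,0,0,0.075,1],[-0.001,-0.0045,0,0,0,0.07,1]]]'; python3 -m pendant '[[[-0.0005,-0.003,0,0,0,0.04,1],[0,0,0,0,0,0,1]]]';python3 - <<'E'
from h import *
plan(tow([.0519,.0195,.085]),R.identity().as_matrix())
from bench import ctrl
for nm in ["wrist","top"]:
    c=ctrl.calibration(nm);p,d=ctrl.camera(nm); cv2.imwrite(f"pics/{nm}3.png",p[:,:,::-1]); np.savez(f"pics/{nm}3.npz",p=p,d=d,T=c["camera_from_world"],k=[c["fov_y"],c["cx"],c["cy"]])
E
```

```text
time_s: 4.8
eef_pos: [0.522, -0.1438, 0.1905]
eef_rot: [0.215, -0.2, 0.956, -0.005]
wrist_force: [-5.7, 3.8, -0.6]
opening: -0.0
time_s: 5.0
eef_pos: [0.5231, -0.1452, 0.1907]
eef_rot: [0.215, -0.182, 0.96, 0.0]
wrist_force: [-6.7, 8.7, 2.2]
opening: 0.001
t 5.0 pos [ 0.5231 -0.1452  0.1907] vise [0.1076 0.0472 0.0843] F [-6.7391  8.6669  2.2245] op 0.0009232744048672583 q [-0.6702 -0.026   2.031   0.422   0.8878  1.8695]
rotvec tool [ 0.5035 -2.6608 -0.0002] deg 155.1604247638474 | shift in goal axes [-0.0452 -0.0361 -0.0229] | in current axes [ 0.0601 -0.0161 -0.0007]
```

View pics/wrist3.png

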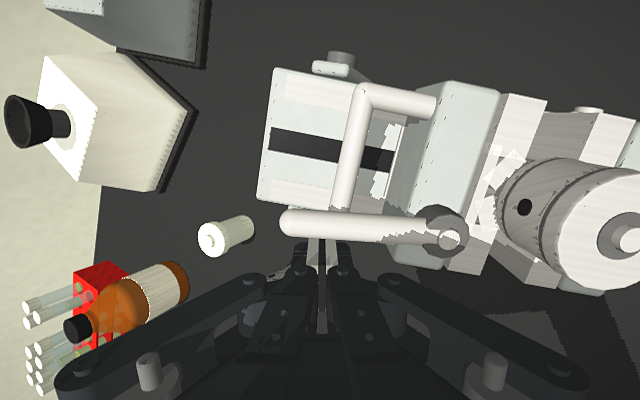

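Run:
```python
from h import *
np.set_printoptions(precision=4,suppress=True)
w=V('pics/wrist3.npz'); L=tov(w.cloud())
for px in [(295,222),(330,224),(370,226),(400,228),(447,230),(445,238),(345,160),(352,130),(430,104),(345,190)]: print(px,L[px[1],px[0]])
Q=L.reshape(-1,3); a=(Q[:,2]>.064)&(Q[:,2]<.08)&(Q[:,0]>.08)&(Q[:,0]<.15)&(abs(Q[:,1]-.02)<.025);Q=Q[a];p=np.polyfit(Q[:,0],Q[:,1],1);print(len(Q),Q.min(0),Q.max(0),p,'angle',np.pi/2+np.arctan(p[0])*-1)
Q=L.reshape(-1,3); a=(Q[:,2]>.035)&(Q[:,2]<.06)&(Q[:,1]>-.028)&(Q[:,1]<0.005)&(abs(Q[:,0]-.105)<.015);Q=Q[a];print('bar',len(Q),np.percentile(Q,[2,50,98],axis=0),np.polyfit(Q[:,1],Q[:,0],1))
```

```text
(295, 222) [0.1237 0.0275 0.0754]
(330, 224) [0.1074 0.0259 0.0736]
(370, 226) [0.0886 0.0232 0.0734]
(400, 228) [0.0747 0.0211 0.0743]
(447, 230) [0.0537 0.017  0.0763]
(445, 238) [0.0532 0.0212 0.076 ]
(345, 160) [ 0.1047 -0.0021  0.0516]
(352, 130) [ 0.1045 -0.0176  0.0511]
(430, 104) [ 0.0697 -0.0374  0.0513]
(345, 190) [0.1013 0.0135 0.0524]
3619 [0.08   0.0181 0.0643] [0.1316 0.043  0.08  ] [0.1621 0.0112] angle 1.4100794517847985
bar 1470 [[ 0.0964 -0.0274  0.0463]
 [ 0.1024 -0.0122  0.0505]
 [ 0.1076  0.0042  0.0522]] [-0.0075  0.1022]
```

```bash
python3 -m pendant '[[[0,0.005,0,0,0,0,1],[0,0.012,0,0,0,0,1],[0,0.005,-0.02,0,0,0,1],[0,0,-0.03,0,0,0,0],[0,0,0,0,0,0.08,0],[0,0,0,0,0,0.08,0],[0,0,0,0,0,0.04,0],[0,0,0,0,0,0,0]]]'
python3 - <<'E'
from h import *
plan(tow([.1125,-.010,.10]),toolR(-u,-n))
from bench import ctrl
nm='wrist'
c=ctrl.calibration(nm);p,d=ctrl.camera(nm); cv2.imwrite(f"pics/{nm}4.png",p[:,:,::-1]); np.savez(f"pics/{nm}4.npz",p=p,d=d,T=c["camera_from_world"],k=[c["fov_y"],c["cx"],c["cy"]])
E
```

```text
time_s: 5.9
eef_pos: [0.4964, -0.1307, 0.2363]
eef_rot: [0.217, -0.085, 0.972, 0.018]
wrist_force: [0.6, -0.2, 0.6]
opening: 0.5
t 5.9 pos [ 0.4964 -0.1307  0.2363] vise [0.1052 0.0661 0.1356] F [ 0.6145 -0.1542  0.5731] op 0.5000107249406756 q [-0.6823 -0.175   2.0648  0.392   0.9885  2.1115]
rotvec tool [-0.002   0.0022  0.0015] deg 0.18899176347182542 | shift in goal axes [-0.0072 -0.0761  0.0356] | in current axes [-0.0071 -0.076   0.0358]
```

View pics/wrist4.png

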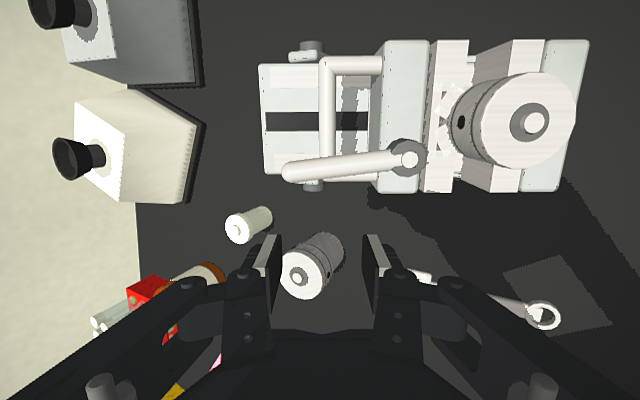

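```bash
python3 - <<'E'
from h import *
from bench import ctrl
np.set_printoptions(precision=4,suppress=True)
w=V('pics/wrist4.npz'); o=ctrl.get_obs();q=o['eef_rot'];R0=R.from_quat(np.r_[q[1:],q[0]]).as_matrix()
L=(w.cloud()-o['eef_pos'])@R0
a=(L[...,2]>-.03)&(L[...,2]<.04)&(abs(L[...,0])<.07)&(abs(L[...,1])<.02)
Q=L[a]
for z in np.arange(-.03,.035,.005):
    b=(Q[:,2]>z)&(Q[:,2]<z+.005)
    for sg in (1,-1):
        c=b&(Q[:,0]*sg>0)
        if c.sum()>3: print(round(z,3),sg,c.sum(),Q[c].min(0)[:2],Q[c].max(0)[:2])
E
python3 -m pendant '[[[0,-0.04,0,0,0,0,0],[-0.007,-0.036,0,0,0,0,0],[0,0,0.015,0,0,0,0],[0,0,0,0,0,0,0]]]';python3 - <<'E'
from h import *
plan(tow([.1125,-.010,.10]),toolR(-u,-n))
E
```

```text
-0.03 1 995 [ 0.021 -0.015] [0.0545 0.0123]
-0.03 -1 996 [-0.0546 -0.0151] [-0.0204  0.0113]
-0.025 1 517 [ 0.0225 -0.015 ] [ 0.0525 -0.007 ]
-0.025 -1 493 [-0.0527 -0.0149] [-0.0218 -0.007 ]
-0.02 1 183 [ 0.0211 -0.0146] [0.0441 0.0037]
-0.02 -1 187 [-0.044  -0.0146] [-0.0212  0.0002]
-0.015 1 407 [ 0.0211 -0.0125] [0.0283 0.0102]
-0.015 -1 407 [-0.0279 -0.0125] [-0.0209  0.01  ]
-0.01 1 217 [ 0.0212 -0.0124] [0.0351 0.0101]
-0.01 -1 213 [-0.0348 -0.0126] [-0.021   0.0106]
-0.005 1 229 [ 0.0213 -0.0127] [0.035  0.0104]
-0.005 -1 238 [-0.0351 -0.0127] [-0.021  0.01 ]
0.0 1 204 [ 0.0213 -0.0123] [0.0352 0.0097]
0.0 -1 212 [-0.0347 -0.0123] [-0.021   0.0101]
0.005 1 189 [ 0.0212 -0.0126] [0.0352 0.0098]
0.005 -1 182 [-0.0349 -0.0125] [-0.021  0.01 ]
0.01 1 165 [ 0.0212 -0.0124] [0.0349 0.0105]
0.01 -1 170 [-0.0349 -0.0124] [-0.021  0.01 ]
0.015 1 127 [ 0.0212 -0.0123] [0.0335 0.0097]
0.015 -1 120 [-0.0337 -0.0124] [-0.021   0.0107]
0.02 1 33 [ 0.0213 -0.0111] [0.0217 0.0091]
0.02 -1 30 [-0.0215 -0.0109] [-0.021   0.0076]
time_s: 6.35
eef_pos: [0.5217, -0.2037, 0.2237]
eef_rot: [0.215, -0.085, 0.973, 0.019]
wrist_force: [-0.6, 0.8, -0.6]
opening: 0.5
t 6.35 pos [ 0.5217 -0.2037  0.2237] vise [ 0.1111 -0.0102  0.119 ] F [-0.6045  0.8323 -0.5927] op 0.5001784568021221 q [-0.7733 -0.0185  1.9496  0.4231  0.9882  1.9991]
rotvec tool [ 0.0006 -0.0004  0.0006] deg 0.05674999377841284 | shift in goal axes [-0.0014  0.0002  0.019 ] | in current axes [-0.0014  0.0002  0.019 ]
```

```bash
python3 -m pendant '[[[0,0,0.025,0,0,0,0],[0,0,0.015,0,0,0,0],[0,0,0.01,0,0,0,0],[0,0,0,0,0,0,0]]]'; python3 -m pendant '[[[0,0,0.006,0,0,0,0],[0,0,0.006,0,0,0,0],[0,0,0,0,0,0,0]]]';python3 - <<'E'
from h import *
plan(tow([.1125,-.010,.057]),toolR(-u,-n))
from bench import ctrl
nm='wrist'
c=ctrl.calibration(nm);p,d=ctrl.camera(nm); cv2.imwrite(f"pics/{nm}5.png",p[:,:,::-1]); np.savez(f"pics/{nm}5.npz",p=p,d=d,T=c["camera_from_world"],k=[c["fov_y"],c["cx"],c["cy"]])
E
```

```text
time_s: 6.75
eef_pos: [0.5424, -0.1988, 0.1788]
eef_rot: [0.215, -0.085, 0.973, 0.019]
wrist_force: [-0.7, 0.2, 0.8]
opening: 0.503
time_s: 7.05
eef_pos: [0.5479, -0.1991, 0.1688]
eef_rot: [0.216, -0.085, 0.972, 0.018]
wrist_force: [-0.5, -0.6, 0.3]
opening: 0.503
t 7.05 pos [ 0.5479 -0.1991  0.1688] vise [ 0.1121 -0.0101  0.058 ] F [-0.4829 -0.564   0.347 ] op 0.5026026074259144 q [-0.7264  0.109   1.943   0.4527  0.8586  1.982 ]
rotvec tool [-0.0008  0.0011  0.0015] deg 0.11509143230593655 | shift in goal axes [-0.0004  0.0001  0.0011] | in current axes [-0.0004  0.0001  0.0011]
```

View pics/wrist5.png

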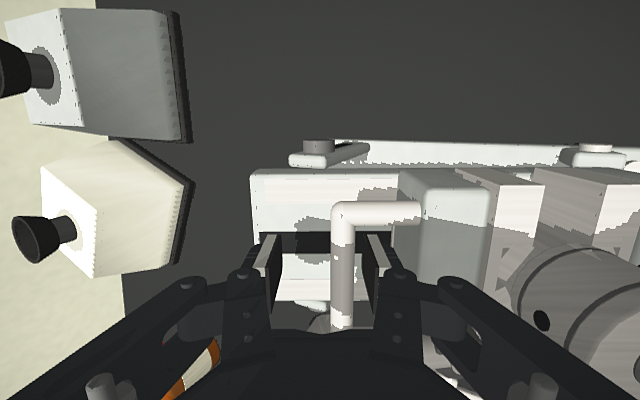

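```bash
python3 -m pendant '[[[-0.003,0,0,0,0,0,0],[-0.002,0,0,0,0,0,0],[-0.002,0,0,0,0,0,0],[-0.002,0,0,0,0,0,0],[-0.002,0,0,0,0,0,0],[0,0,0,0,0,0,0]]]'
python3 - <<'E'
from h import *
plan(tow([.1125,-.010,.057]),toolR(-u,-n))
E
```

```text
time_s: 7.7
eef_pos: [0.5561, -0.198, 0.173]
eef_rot: [0.214, -0.085, 0.973, 0.018]
wrist_force: [-11.9, -2.5, 1.7]
opening: 0.502
t 7.7 pos [ 0.5561 -0.198   0.173 ] vise [ 0.1213 -0.0104  0.0583] F [-11.8953  -2.5259   1.7225] op 0.5017063919013355 q [-0.7115  0.1183  1.9216  0.4402  0.8654  2.0069]
rotvec tool [-0.0008 -0.0027  0.0022] deg 0.2054999705628757 | shift in goal axes [0.0088 0.0004 0.0013] | in current axes [0.0088 0.0004 0.0013]
```

```bash
python3 -m pendant '[[[-0.002,0,0,0,0,0,0],[-0.003,0,0,0,0,0,0],[-0.003,0,0,0,0,0,0],[-0.003,0,0,0,0,0,0],[-0.003,0,0,0,0,0,0],[-0.003,0,0,0,0,0,0]]]';python3 -m pendant '[[[-0.003,0,0,0,0,0,0],[-0.003,0,0,0,0,0,0],[-0.003,0,0,0,0,0,0],[-0.003,0,0,0,0,0,0],[0,0,0,0,0,0,0]]]'
python3 - <<'E'
from h import *
plan(tow([.1125,-.010,.057]),toolR(-u,-n))
from bench import ctrl
nm='wrist'
c=ctrl.calibration(nm);p,d=ctrl.camera(nm); cv2.imwrite(f"pics/{nm}6.png",p[:,:,::-1]); np.savez(f"pics/{nm}6.npz",p=p,d=d,T=c["camera_from_world"],k=[c["fov_y"],c["cx"],c["cy"]])
L=tov(V(f"pics/{nm}6.npz").cloud())
a=(L[...,1]<-.02)&(L[...,1]>-.045)&(L[...,2]>.054)&(L[...,2]<.058)&(L[...,0]>.04)
print(np.percentile(L[a],[2,98],axis=0), a.sum())
E
```

```text
time_s: 8.3
eef_pos: [0.5708, -0.1952, 0.1798]
eef_rot: [0.214, -0.085, 0.973, 0.018]
wrist_force: [-13.8, -4.2, 2.2]
opening: 0.502
time_s: 8.8
eef_pos: [0.5818, -0.1932, 0.185]
eef_rot: [0.214, -0.085, 0.973, 0.018]
wrist_force: [-11.4, -3.3, 2.1]
opening: 0.504
t 8.8 pos [ 0.5818 -0.1932  0.185 ] vise [ 0.1501 -0.0102  0.0582] F [-11.3983  -3.3171   2.1383] op 0.5036125879884724 q [-0.67    0.1464  1.8613  0.4185  0.88    2.0691]
rotvec tool [-0.0002 -0.0031  0.0019] deg 0.20969522976293617 | shift in goal axes [0.0376 0.0002 0.0012] | in current axes [0.0376 0.0002 0.0013]
[[ 0.0717 -0.0445  0.0541]
 [ 0.1286 -0.0206  0.0566]] 3192
```

View pics/wrist6.png

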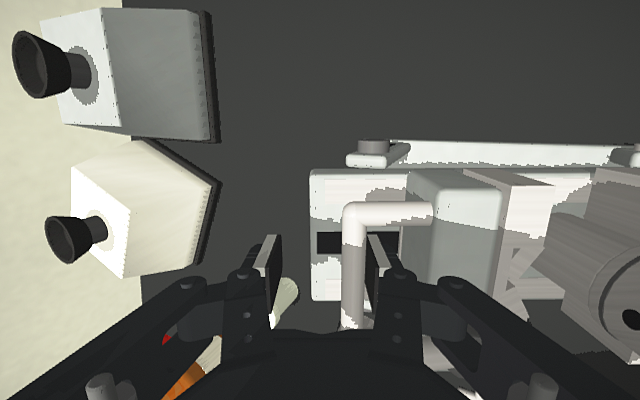

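```bash
python3 -m pendant '[[[-0.002,0,0,0,0,0,0],[-0.002,0,0,0,0,0,0],[-0.002,0,0,0,0,0,0],[-0.002,0,0,0,0,0,0]]]';python3 -m pendant '[[[-0.001,0,0,0,0,0,0],[-0.001,0,0,0,0,0,0],[-0.001,0,0,0,0,0,0]]]'; python3 -m pendant '[[[-0.001,0,0,0,0,0,0],[-0.001,0,0,0,0,0,0]]]'
python3 - <<'E'
from h import *
plan(tow([.1125,-.010,.057]),toolR(-u,-n))
E
```

```text
time_s: 9.25
eef_pos: [0.5885, -0.192, 0.1881]
eef_rot: [0.214, -0.085, 0.973, 0.018]
wrist_force: [-13.8, -2.4, 1.9]
opening: 0.499
time_s: 9.55
eef_pos: [0.5912, -0.1915, 0.1894]
eef_rot: [0.214, -0.085, 0.973, 0.018]
wrist_force: [-13.2, -2.6, 2.2]
opening: 0.503
time_s: 9.75
eef_pos: [0.5917, -0.1914, 0.1894]
eef_rot: [0.212, -0.086, 0.973, 0.018]
wrist_force: [-25.4, -6.3, 5.3]
opening: 0.499
t 9.75 pos [ 0.5917 -0.1914  0.1894] vise [ 0.161  -0.01    0.0579] F [-25.3505  -6.3183   5.2588] op 0.4989280430950796 q [-0.6537  0.1593  1.8351  0.4058  0.8889  2.0955]
rotvec tool [ 0.0007 -0.0072  0.0024] deg 0.4399947090957853 | shift in goal axes [0.0485 0.     0.0009] | in current axes [0.0485 0.0001 0.0012]
```

```bash
python3 -m pendant '[[[0.001,0,0,0,0,0,0],[0,0,0,0,0,0,0]]]'; python3 -m pendant '[[[0.004,0,0,0,0,0,0],[0.004,0,0,0,0,0,0],[0,0,-0.01,0,0,0,0],[0,0,-0.02,0,0,0,0],[0,0,-0.04,0,0,0,0],[0,0,-0.03,0,0,0,-1],[0,0,0,0,0,0,-1]]]'
python3 - <<'E'
from h import *
plan(tow([-.001,0,.15]),toolR(-y,-n))
plan(tow([-.001,0,.15]),toolR(y,-n))
from bench import ctrl
for nm in ('wrist','top'):
    c=ctrl.calibration(nm);p,d=ctrl.camera(nm); cv2.imwrite(f"pics/{nm}7.png",p[:,:,::-1]); np.savez(f"pics/{nm}7.npz",p=p,d=d,T=c["camera_from_world"],k=[c["fov_y"],c["cx"],c["cy"]])
E
```

```text
time_s: 9.95
eef_pos: [0.5915, -0.1914, 0.1894]
eef_rot: [0.213, -0.085, 0.973, 0.018]
wrist_force: [-16.3, -3.8, 2.4]
opening: 0.501
time_s: 10.65
eef_pos: [0.5466, -0.2013, 0.2846]
eef_rot: [0.22, -0.085, 0.972, 0.015]
wrist_force: [0.5, 0.5, 0.1]
opening: 0.82
t 10.65 pos [ 0.5466 -0.2013  0.2846] vise [ 0.1594 -0.012   0.1636] F [0.5289 0.4811 0.144 ] op 0.8202537776336243 q [-0.7319 -0.0456  1.8478  0.3867  1.0797  2.0956]
rotvec tool [-0.0124 -0.0005 -1.567 ] deg 89.7877456090129 | shift in goal axes [-0.012   0.1604  0.0136] | in current axes [0.1605 0.0127 0.0123]
t 10.65 pos [ 0.5466 -0.2013  0.2846] vise [ 0.1594 -0.012   0.1636] F [0.5289 0.4811 0.144 ] op 0.8202537776336243 q [-0.7319 -0.0456  1.8478  0.3867  1.0797  2.0956]
rotvec tool [-0.0005  0.0124  1.5745] deg 90.21582260426774 | shift in goal axes [ 0.012  -0.1604  0.0136] | in current axes [0.1605 0.0127 0.0123]
```

View pics/wrist7.png

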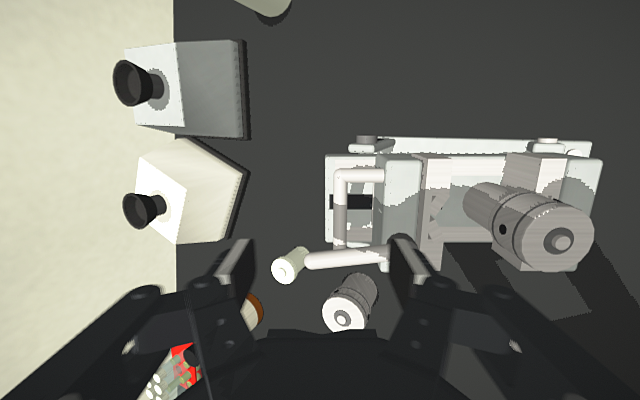

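Run:
```python
from h import *
np.set_printoptions(precision=4,suppress=True)
for f in ('wrist7','top7'):
    v=V(f'pics/{f}.npz'); L=tov(v.cloud()).reshape(-1,3)
    a=(L[:,2]>.046)&(L[:,2]<.054)&(L[:,1]>-.027)&(L[:,1]<.0)&(L[:,0]>.12)&(L[:,0]<.18);Q=L[a];print('bar',len(Q),np.percentile(Q,[2,50,98],axis=0)[:,0] if len(Q) else 0)
    a=(abs(L[:,2]-.098)<.005)&(abs(L[:,0])<.05)&(abs(L[:,1])<.04);Q=L[a];print('cap',len(Q),Q.mean(0),np.percentile(Q,[1,99],axis=0))
    a=(L[:,2]>.064)&(L[:,2]<.08)&(L[:,0]>.125)&(L[:,0]<.2)&(abs(L[:,1]-.02)<.03);Q=L[a]
    if len(Q)>20: p=np.polyfit(Q[:,0],Q[:,1],1);print('lever ang',np.pi/2-np.arctan(p[0]),len(Q))
```

```text
bar 434 [0.1395 0.1451 0.1506]
cap 3998 [-0.0001 -0.0024  0.0973] [[-0.0242 -0.0247  0.0936]
 [ 0.0222  0.0214  0.1017]]
lever ang 1.4445152963118075 1064
bar 67 [0.1413 0.1481 0.1528]
cap 389 [ 0.0006 -0.0006  0.0974] [[-0.0223 -0.0241  0.0937]
 [ 0.0237  0.0223  0.1017]]
lever ang 1.4593474856482949 166
```

```bash
python3 -m pendant '[[[0.03,0,0,0,0,-0.1425,-1],[0,0,0,0,0,-0.1425,-1],[0,0,0,0,0,-0.1425,-1],[0,0,0,0,0,-0.1425,-1],[0,0,0,0,0,-0.1425,-1],[0,0,0,0,0,-0.1425,-1],[0,0,0,0,0,-0.1425,-1],[0,0,0,0,0,-0.1425,-1],[0,0,0,0,0,-0.1425,-1],[0,0,0,0,0,-0.1425,-1]]]'; python3 -m pendant '[[[0,0.04,-0.015,0,0,-0.1425,-1],[0,0.04,0,0,0,0,-1],[0,0.03,0,0,0,0,-1],[0,0,0,0,0,0,-1]]]'
python3 - <<'E'
from h import *
plan(tow([0,-.001,.15]),toolR(-y,-n))
from bench import ctrl
for nm in ('wrist',):
    c=ctrl.calibration(nm);p,d=ctrl.camera(nm); cv2.imwrite(f"pics/{nm}8.png",p[:,:,::-1]); np.savez(f"pics/{nm}8.npz",p=p,d=d,T=c["camera_from_world"],k=[c["fov_y"],c["cx"],c["cy"]])
v=V('pics/wrist8.npz'); L=tov(v.cloud()).reshape(-1,3)
a=(abs(L[:,2]-.098)<.005)&(abs(L[:,0])<.05)&(abs(L[:,1])<.04);Q=L[a];print('cap',len(Q),Q.mean(0),np.percentile(Q,[1,99],axis=0))
E
```

```text
time_s: 11.75
eef_pos: [0.5184, -0.2035, 0.2641]
eef_rot: [-0.175, 0.702, -0.679, 0.127]
wrist_force: [-0.3, -0.0, 0.8]
opening: 0.998
time_s: 12.15
eef_pos: [0.4109, -0.2153, 0.2295]
eef_rot: [-0.166, 0.746, -0.63, 0.137]
wrist_force: [0.5, 0.3, 0.1]
opening: 0.998
t 12.15 pos [ 0.4109 -0.2153  0.2295] vise [ 0.0128 -0.0025  0.1712] F [0.5429 0.3249 0.1264] op 0.9982120062865947 q [-1.0079 -0.2462  2.1356  0.4483  1.1221  0.2249]
rotvec tool [ 0.0017  0.0027 -0.0059] deg 0.387190318988519 | shift in goal axes [-0.0015  0.0128  0.0212] | in current axes [-0.0014  0.0128  0.0212]
cap 3459 [-0.0008 -0.001   0.0975] [[-0.0249 -0.0236  0.0946]
 [ 0.0215  0.022   0.1018]]
```

View pics/wrist8.png

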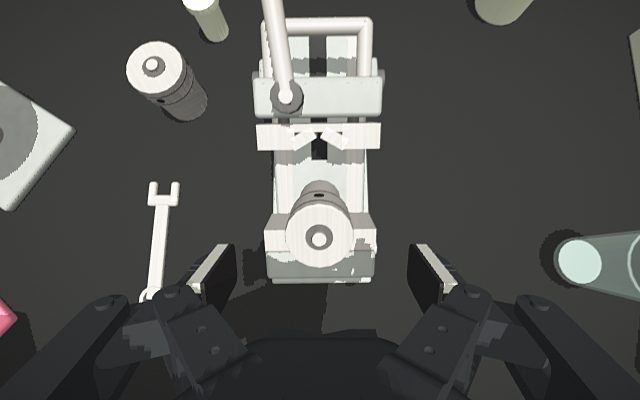

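```bash
python3 -m pendant '[[[-0.0015,0.013,0,0,0,-0.005,-1],[0,0,0.03,0,0,0,-1],[0,0,0.025,0,0,0,-1],[0,0,0.018,0,0,0,-1],[0,0,0.01,0,0,0,-1],[0,0,0.005,0,0,0,-1],[0,0,0,0,0,0,-1]]]'
python3 - <<'E'
from h import *
plan(tow([-.0005,-.001,.083]),toolR(-y,-n))
E
```

```text
time_s: 12.9
eef_pos: [0.4389, -0.2105, 0.1474]
eef_rot: [-0.166, 0.748, -0.627, 0.14]
wrist_force: [-0.9, -0.3, -0.1]
opening: 1.002
t 12.9 pos [ 0.4389 -0.2105  0.1474] vise [ 0.0039 -0.0026  0.0848] F [-0.8789 -0.346  -0.0724] op 1.002111303119365 q [-0.9377 -0.0541  2.1637  0.5085  0.8939  0.1615]
rotvec tool [-0.0012 -0.0001  0.0035] deg 0.21260816755496742 | shift in goal axes [-0.0016  0.0044  0.0018] | in current axes [-0.0016  0.0044  0.0018]
```

Adjust, then close.

```bash
python3 -m pendant '[[[-0.0015,0.0045,0.001,0,0,0,-1],[0,0,0,0,0,0,-1]]]'; python3 -m pendant '[[[0,0,0,0,0,0,0],[0,0,0,0,0,0,0.2],[0,0,0,0,0,0,1],[0,0,0,0,0,0,1],[0,0,0,0,0,0,1],[0,0,0,0,0,0,1]]]'
python3 - <<'E'
from h import *
plan(tow([-.0005,-.001,.083]),toolR(-y,-n))
E
```

```text
time_s: 13.1
eef_pos: [0.4344, -0.21, 0.145]
eef_rot: [-0.166, 0.748, -0.627, 0.141]
wrist_force: [0.2, -0.0, -0.5]
opening: 1.003
time_s: 13.7
eef_pos: [0.4346, -0.2096, 0.1453]
eef_rot: [-0.166, 0.748, -0.627, 0.14]
wrist_force: [-5.2, 4.5, 8.5]
opening: 0.572
t 13.7 pos [ 0.4346 -0.2096  0.1453] vise [-0.0006 -0.001   0.0847] F [-5.2356  4.4641  8.4715] op 0.5721714294424363 q [-0.9459 -0.0601  2.1746  0.5117  0.8928  0.1501]
rotvec tool [-0.0017 -0.0003  0.0035] deg 0.22187421577015629 | shift in goal axes [-0.     -0.0001  0.0017] | in current axes [-0.     -0.0001  0.0017]
```

```bash
python3 -m pendant '[[[0,-0.001,-0.002,0,0,0,1],[0,-0.001,-0.003,0,0,0,1],[0,0,-0.005,0,0,0,1],[0,0,0,0,0,0,1]]]'; python3 -m pendant '[[[0,0,-0.01,0,0,0,1],[0,0,-0.01,0,0,0,1],[0,0,-0.01,0,0,0,1],[0,0,-0.01,0,0,0,1],[0,0,-0.01,0,0,0,1],[0,0,0,0,0,0,1]]]'
python3 - <<'E'
from h import *
plan(tow([-.0005,-.001,.083]),toolR(-y,-n))
E
```

```text
time_s: 14.1
eef_pos: [0.4321, -0.2105, 0.1549]
eef_rot: [-0.165, 0.748, -0.627, 0.14]
wrist_force: [0.3, 0.4, -7.0]
opening: 0.572
time_s: 14.7
eef_pos: [0.4115, -0.215, 0.2018]
eef_rot: [-0.165, 0.748, -0.627, 0.142]
wrist_force: [1.1, 0.9, -5.4]
opening: 0.568
t 14.7 pos [ 0.4115 -0.215   0.2018] vise [ 0.0017 -0.0023  0.1458] F [ 1.1264  0.9398 -5.355 ] op 0.5683923575488218 q [-1.0066 -0.2085  2.1684  0.4678  1.0506  0.1796]
rotvec tool [-0.0027 -0.0043  0.0038] deg 0.3635092771231496 | shift in goal axes [-0.0013  0.0022  0.0629] | in current axes [-0.0016  0.0024  0.0628]
```

```bash
python3 -m pendant '[[[0,0,-0.015,0,0,0,1],[0,0,-0.02,0,0,0,1],[0,0,-0.02,0,0,0,1],[0,0,-0.02,0,0,0,1],[0,0,0,0,0,0,1]]]'
python3 - <<'E'
from h import *
np.set_printoptions(precision=4,suppress=True)
t=V('pics/top0.npz');s=V('pics/side0.npz')
cv2.imwrite('pics/st.png',cv2.resize(t.p[160:255,215:315,::-1],None,fx=6,fy=6)); cv2.imwrite('pics/ss.png',cv2.resize(s.p[195:290,240:340,::-1],None,fx=6,fy=6))
for nm,v in (('top',t),('side',s)):
    P=v.cloud(); a=(np.hypot(P[...,0]-.488,P[...,1]-.231)<.1)&(P[...,2]>.07); Q=P[a]
    h,e=np.histogram(Q[:,2],bins=np.arange(.07,.15,.002)); print(nm,list(zip(e.round(3),h)))
    (c,r)=cv2.minEnclosingCircle(Q[:,:2].astype(np.float32)); print(c,r)
    b=(np.hypot(P[...,0]-.488,P[...,1]-.231)<.16)&(P[...,2]>.0)&(P[...,2]<.06); print('base z',np.median(P[b][:,2]), b.sum())
E
```

```text
time_s: 15.2
eef_pos: [0.3803, -0.2208, 0.2703]
eef_rot: [-0.165, 0.748, -0.627, 0.143]
wrist_force: [0.5, -1.6, -6.7]
opening: 0.579
top [(np.float64(0.07), np.int64(0)), (np.float64(0.072), np.int64(0)), (np.float64(0.074), np.int64(0)), (np.float64(0.076), np.int64(0)), (np.float64(0.078), np.int64(0)), (np.float64(0.08), np.int64(0)), (np.float64(0.082), np.int64(0)), (np.float64(0.084), np.int64(0)), (np.float64(0.086), np.int64(0)), (np.float64(0.088), np.int64(0)), (np.float64(0.09), np.int64(0)), (np.float64(0.092), np.int64(0)), (np.float64(0.094), np.int64(0)), (np.float64(0.096), np.int64(0)), (np.float64(0.098), np.int64(0)), (np.float64(0.1), np.int64(0)), (np.float64(0.102), np.int64(0)), (np.float64(0.104), np.int64(0)), (np.float64(0.106), np.int64(0)), (np.float64(0.108), np.int64(0)), (np.float64(0.11), np.int64(0)), (np.float64(0.112), np.int64(0)), (np.float64(0.114), np.int64(0)), (np.float64(0.116), np.int64(0)), (np.float64(0.118), np.int64(0)), (np.float64(0.12), np.int64(3)), (np.float64(0.122), np.int64(9)), (np.float64(0.124), np.int64(118)), (np.float64(0.
[... 1193 characters left out ...]
112), np.int64(0)), (np.float64(0.114), np.int64(0)), (np.float64(0.116), np.int64(0)), (np.float64(0.118), np.int64(0)), (np.float64(0.12), np.int64(0)), (np.float64(0.122), np.int64(15)), (np.float64(0.124), np.int64(24)), (np.float64(0.126), np.int64(69)), (np.float64(0.128), np.int64(164)), (np.float64(0.13), np.int64(538)), (np.float64(0.132), np.int64(489)), (np.float64(0.134), np.int64(31)), (np.float64(0.136), np.int64(0)), (np.float64(0.138), np.int64(0)), (np.float64(0.14), np.int64(0)), (np.float64(0.142), np.int64(0)), (np.float64(0.144), np.int64(0)), (np.float64(0.146), np.int64(0))]
(0.4845324754714966, 0.23227551579475403) 0.07175568491220474
base z 0.0026790088959461333 5568
```

View pics/st.png

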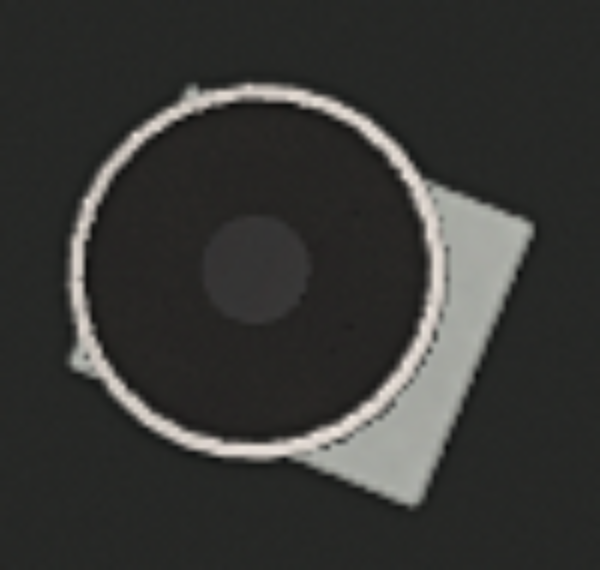

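View pics/ss.png

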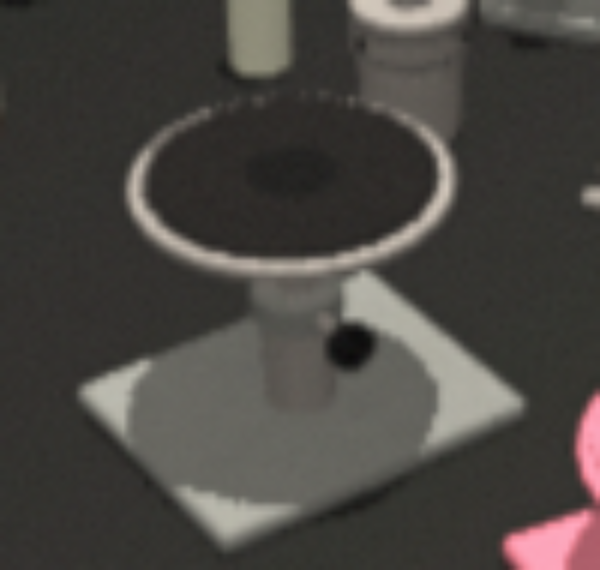

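```bash
python3 -m pendant '[[[0,0,-0.01,-0.08,0,0,1],[0,0,-0.01,-0.09,0,0,1],[0,0,0,-0.09,0,0,1],[0,0,0,-0.09,0,0,1],[0,0,0,-0.086,0,0,1],[0,0,0,0,0,0,1]]]'
python3 - <<'E'
from h import *
plan([.487,.231,.30],toolR(-y,[0,0,-1]))
E
```

```text
time_s: 15.8
eef_pos: [0.3738, -0.2197, 0.285]
eef_rot: [-0.0, 0.767, -0.641, 0.0]
wrist_force: [0.7, 0.3, -6.4]
opening: 0.572
t 15.8 pos [ 0.3738 -0.2197  0.285 ] vise [ 0.0025 -0.0004  0.2373] F [ 0.655   0.3422 -6.4375] op 0.5720084775133064 q [-0.8068 -0.1778  1.9074  0.0005  1.4112  0.5859]
rotvec tool [-0.0008 -0.0004  0.0052] deg 0.3044205396558527 | shift in goal axes [-0.4245 -0.189  -0.015 ] | in current axes [-0.4235 -0.1912 -0.015 ]
```

```bash
python3 -m pendant '[[[-0.0175,-0.008,-0.001,0,0,0,1],[-0.035,-0.016,-0.001,0,0,0,1],[-0.035,-0.016,-0.001,0,0,0,1],[-0.035,-0.016,-0.001,0,0,0,1],[-0.035,-0.016,-0.001,0,0,0,1],[-0.035,-0.016,-0.001,0,0,0,1],[-0.035,-0.016,-0.001,0,0,0,1],[-0.035,-0.016,-0.001,0,0,0,1],[-0.035,-0.016,-0.001,0,0,0,1],[-0.035,-0.016,-0.001,0,0,0,1]]]';python3 -m pendant '[[[-0.035,-0.016,-0.001,0,0,0,1],[-0.035,-0.015,-0.001,0,0,0,1],[-0.018,-0.008,-0.001,0,0,0,1],[-0.008,-0.002,0,0,0,0,1],[0,0,0,0,0,0,1],[0,0,0,0,0,0,1]]]'
python3 - <<'E'
from h import *
plan([.487,.231,.30],toolR(-y,[0,0,-1]))
from bench import ctrl
for nm in ('side','wrist'):
    c=ctrl.calibration(nm);p,d=ctrl.camera(nm); cv2.imwrite(f"pics/{nm}9.png",p[:,:,::-1]); np.savez(f"pics/{nm}9.npz",p=p,d=d,T=c["camera_from_world"],k=[c["fov_y"],c["cx"],c["cy"]])
s=V('pics/side9.npz'); cv2.imwrite('pics/side9c.png',cv2.resize(s.p[100:300,180:400,::-1],None,fx=3,fy=3))
E
```

```text
time_s: 16.8
eef_pos: [0.464, 0.1352, 0.2948]
eef_rot: [-0.001, 0.766, -0.642, 0.001]
wrist_force: [0.5, -1.2, -5.9]
opening: 0.569
time_s: 17.4
eef_pos: [0.4874, 0.2342, 0.2979]
eef_rot: [0.0, 0.766, -0.643, 0.001]
wrist_force: [-1.3, 0.5, -6.7]
opening: 0.57
t 17.4 pos [0.4874 0.2342 0.2979] vise [0.1801 0.4271 0.1687] F [-1.2519  0.5025 -6.7347] op 0.5697220804736988 q [ 0.2295  0.0707  1.6447 -0.0022  1.4258  1.6258]
rotvec tool [-0.0005 -0.0021  0.002 ] deg 0.16973807617838269 | shift in goal axes [ 0.0031  0.0009 -0.0021] | in current axes [ 0.0031  0.001  -0.0021]
```

View pics/side9c.png

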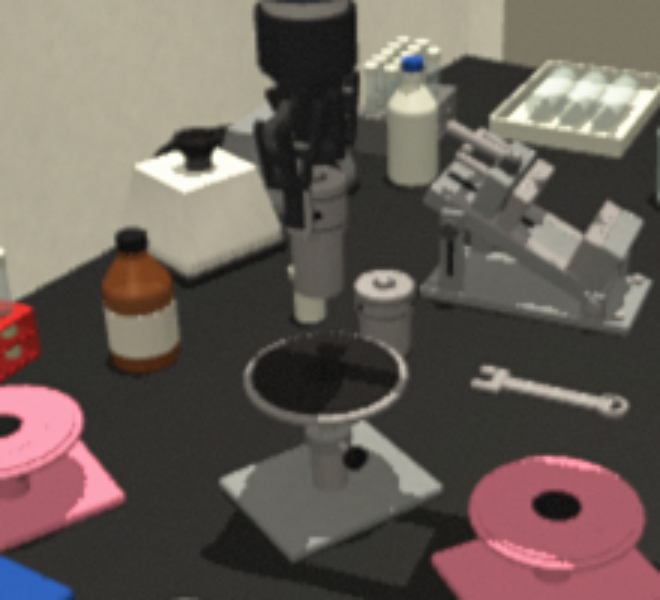

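View pics/wrist9.png

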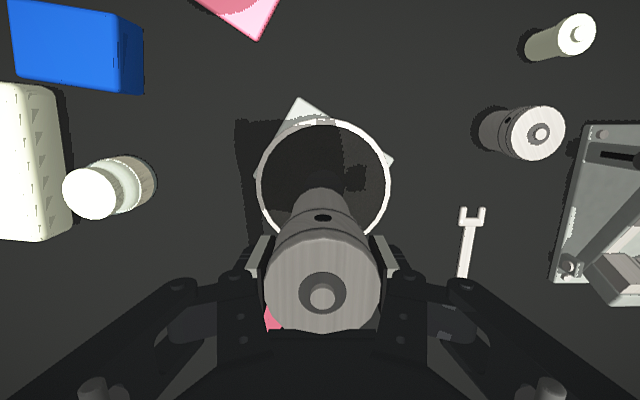

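Run:
```python
from h import *
np.set_printoptions(precision=4,suppress=True)
w=V('pics/wrist9.npz'); P=w.cloud()
a=(abs(P[...,2]-.311)<.012)&(np.hypot(P[...,0]-.4874,P[...,1]-.2342)<.03); Q=P[a]; print(len(Q),np.median(Q,0))
c=np.median(Q,0)
m=np.median(Q[:,2]); R_=Q[abs(Q[:,2]-m)<.003]
for _ in range(4):
    c=R_.mean(0);nn=np.linalg.svd(R_-c)[2][2]; nn*=np.sign(nn[2]); R_=Q[abs((Q-c)@nn)<.002]
print('cap n',nn,c,len(R_))
print('enc',cv2.minEnclosingCircle(R_[:,:2].astype(np.float32)))
s=V('pics/side9.npz'); P=s.cloud()
b=(np.hypot(P[...,0]-.4874,P[...,1]-.2342)<.035)&(P[...,2]>.2)&(P[...,2]<.31); Q=P[b]; print(len(Q),Q[:,2].min(),Q[:,2].max())
# body below cap: cylinder axis LSQ
from scipy.optimize import least_squares
Q=Q[(Q[:,2]>.216)&(Q[:,2]<.262)]
f=lambda p:np.hypot(Q[:,0]-p[0]-p[2]*(Q[:,2]-.24),Q[:,1]-p[1]-p[3]*(Q[:,2]-.24))-.021
print(least_squares(f,[.487,.234,0,0],loss='soft_l1',f_scale=.001).x,len(Q))
for v in (295,296,300,310): pass
```

```text
11238 [0.492  0.2342 0.3107]
cap n [ 0.0006 -0.0125  0.9999] [0.4897 0.2337 0.3108] 9125
enc ((0.4906983971595764, 0.23465988039970398), 0.029143964871764183)
573 0.21583185459561482 0.30997125537509485
[ 0.4863  0.2347 -0.0091 -0.0134] 290
```

```bash
python3 -m pendant '[[[0.003,0,0.01,0,0,0,1],[0,0,0.02,0,0,0,1],[0,0,0.02,0,0,0,1],[0,0,0.01,0,0,0,1],[0,0,0.008,0,0,0,1],[0,0,0.004,0,0,0,1],[0,0,0,0,0,0,1],[0,0,0,0,0,0,1]]]';python3 -m pendant '[[[0,0,0.001,0,0,0,1],[0,0,0.001,0,0,0,1],[0,0,0.001,0,0,0,1],[0,0,0,0,0,0,1]]]';python3 -m pendant '[[[0,0,0.001,0,0,0,1],[0,0,0.001,0,0,0,1],[0,0,0,0,0,0,1]]]'
```

```text
time_s: 18.3
eef_pos: [0.489, 0.232, 0.2274]
eef_rot: [-0.0, 0.766, -0.643, 0.002]
wrist_force: [-0.5, 0.5, -5.5]
opening: 0.573
time_s: 18.7
eef_pos: [0.4884, 0.2319, 0.2235]
eef_rot: [0.0, 0.766, -0.643, 0.001]
wrist_force: [0.2, 0.5, -6.3]
opening: 0.572
time_s: 19.0
eef_pos: [0.4884, 0.2318, 0.2214]
eef_rot: [0.0, 0.766, -0.643, 0.001]
wrist_force: [0.4, -0.3, -6.3]
opening: 0.566
```

```bash
for i in 1 ; do python3 -m pendant '[[[0,0,0.001,0,0,0,1],[0,0,0.001,0,0,0,1],[0,0,0,0,0,0,1]]]'; done; python3 -m pendant '[[[0,0,0.001,0,0,0,1],[0,0,0.001,0,0,0,1],[0,0,0,0,0,0,1]]]'; python3 -m pendant '[[[0,0,0.001,0,0,0,1],[0,0,0,0,0,0,1]]]'
```

```text
time_s: 19.3
eef_pos: [0.4884, 0.2318, 0.2194]
eef_rot: [0.0, 0.766, -0.643, 0.001]
wrist_force: [0.5, -0.4, -5.6]
opening: 0.574
time_s: 19.6
eef_pos: [0.4884, 0.2318, 0.2174]
eef_rot: [0.0, 0.766, -0.643, 0.001]
wrist_force: [-0.3, -0.7, -6.3]
opening: 0.571
time_s: 19.8
eef_pos: [0.4884, 0.2318, 0.2165]
eef_rot: [0.0, 0.766, -0.643, 0.001]
wrist_force: [0.7, -0.4, -6.4]
opening: 0.571
```

```bash
python3 -m pendant '[[[0,0,0.001,0,0,0,1],[0,0,0,0,0,0,1]]]'; python3 -m pendant '[[[0,0,0.001,0,0,0,1],[0,0,0,0,0,0,1]]]'; python3 -m pendant '[[[0,0,0.001,0,0,0,1],[0,0,0,0,0,0,1]]]'
```

```text
time_s: 20.0
eef_pos: [0.4884, 0.2318, 0.2155]
eef_rot: [0.0, 0.766, -0.643, 0.001]
wrist_force: [0.6, -0.4, -5.9]
opening: 0.569
time_s: 20.2
eef_pos: [0.4887, 0.2319, 0.2151]
eef_rot: [-0.0, 0.766, -0.643, 0.002]
wrist_force: [-0.8, -0.2, -2.9]
opening: 0.572
time_s: 20.4
eef_pos: [0.489, 0.232, 0.215]
eef_rot: [-0.0, 0.766, -0.643, 0.002]
wrist_force: [-2.0, -1.1, 5.0]
opening: 0.571
```

```bash
python3 -m pendant '[[[0,0,-0.0005,0,0,0,1],[0,0,0,0,0,0,1]]]'; python3 -m pendant '[[[0,0,0,0,0,0,-0.16],[0,0,0,0,0,0,-0.2],[0,0,0,0,0,0,-0.25],[0,0,0,0,0,0,-0.35],[0,0,0,0,0,0,-0.5],[0,0,0,0,0,0,-1],[0,0,0,0,0,0,-1],[0,0,0,0,0,0,-1]]]'
python3 - <<'E'
from h import *
from bench import ctrl
for nm in ('side','wrist'):
    c=ctrl.calibration(nm);p,d=ctrl.camera(nm); cv2.imwrite(f"pics/{nm}10.png",p[:,:,::-1]); np.savez(f"pics/{nm}10.npz",p=p,d=d,T=c["camera_from_world"],k=[c["fov_y"],c["cx"],c["cy"]])
s=V('pics/side10.npz'); cv2.imwrite('pics/side10c.png',cv2.resize(s.p[100:300,180:400,::-1],None,fx=3,fy=3))
E
```

```text
time_s: 20.6
eef_pos: [0.489, 0.232, 0.215]
eef_rot: [-0.0, 0.766, -0.643, 0.002]
wrist_force: [-2.0, -0.6, 5.7]
opening: 0.569
time_s: 21.4
eef_pos: [0.4885, 0.2318, 0.2141]
eef_rot: [0.0, 0.766, -0.643, 0.001]
wrist_force: [0.1, 1.0, -0.4]
opening: 1.004
```

View pics/wrist10.png

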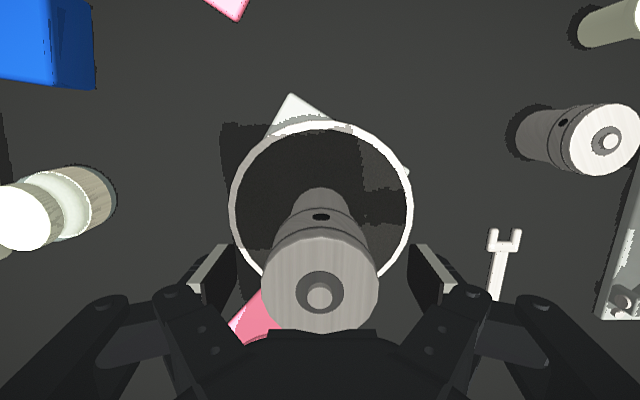

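View pics/side10c.png

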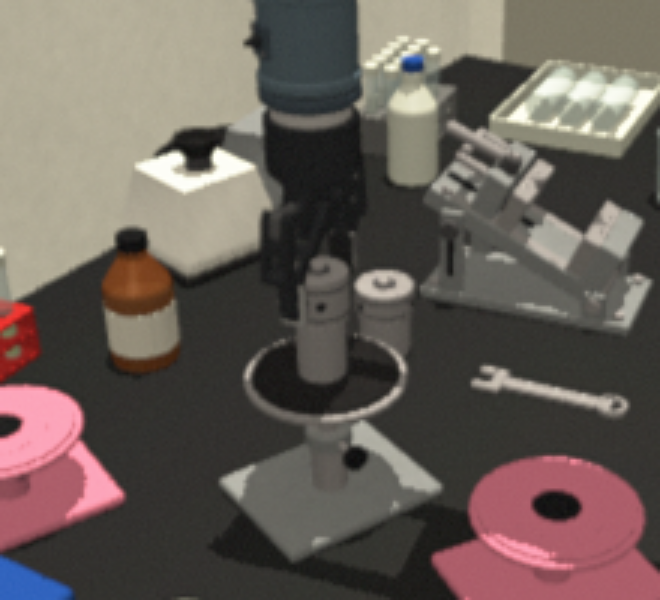

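Released, standing on the mat. Retreat straight up.

```bash
python3 -m pendant '[[[0,0,-0.005,0,0,0,-1],[0,0,-0.01,0,0,0,-1],[0,0,-0.02,0,0,0,-1],[0,0,-0.03,0,0,0,-1],[0,0,-0.04,0,0,0,-1],[0,0,-0.03,0,0,0,-1],[0,0,0,0,0,0,-1],[0,0,0,0,0,0,-1]]]'
python3 - <<'E'
from h import *
from bench import ctrl
np.set_printoptions(precision=4,suppress=True)
for nm in ('side','wrist','top'):
    c=ctrl.calibration(nm);p,d=ctrl.camera(nm); cv2.imwrite(f"pics/{nm}11.png",p[:,:,::-1]); np.savez(f"pics/{nm}11.npz",p=p,d=d,T=c["camera_from_world"],k=[c["fov_y"],c["cx"],c["cy"]])
from scipy.optimize import least_squares
s=V('pics/side11.npz'); P=s.cloud()
b=(np.hypot(P[...,0]-.488,P[...,1]-.232)<.035)&(P[...,2]>.14)&(P[...,2]<.175); Q=P[b]
f=lambda p:np.hypot(Q[:,0]-p[0]-p[2]*(Q[:,2]-.16),Q[:,1]-p[1]-p[3]*(Q[:,2]-.16))-.021
print(least_squares(f,[.487,.234,0,0],loss='soft_l1',f_scale=.001).x,len(Q))
P=V('pics/wrist11.npz').cloud(); a=(abs(P[...,2]-.228)<.01)&(np.hypot(P[...,0]-.488,P[...,1]-.232)<.028);Q=P[a]
for _ in range(4):
    c=Q.mean(0);nn=np.linalg.svd(Q-c,full_matrices=False)[2][2]; nn*=np.sign(nn[2]); Q=Q[abs((Q-c)@nn)<.003]
print('cap',nn,c,len(Q)); print(ctrl.get_obs()['time_s'],ctrl.get_obs()['wrist_force'])
L=tov(V('pics/top11.npz').cloud()).reshape(-1,3)
a=(L[:,2]>.046)&(L[:,2]<.054)&(L[:,1]>-.027)&(L[:,1]<.0)&(L[:,0]>.12)&(L[:,0]<.18);print('bar',np.percentile(L[a],[2,50,98],axis=0)[:,0])
a=(L[:,2]>.064)&(L[:,2]<.08)&(L[:,0]>.125)&(L[:,0]<.2)&(abs(L[:,1]-.02)<.03);Q=L[a];print('lever',np.pi/2-np.arctan(np.polyfit(Q[:,0],Q[:,1],1)[0]))
E
```

```text
time_s: 22.3
eef_pos: [0.4886, 0.2322, 0.3506]
eef_rot: [-0.001, 0.766, -0.643, 0.002]
wrist_force: [0.0, 0.2, -0.7]
opening: 1.004
[ 0.4876  0.2326 -0.0077 -0.0105] 192
cap [0.0049 0.001  1.    ] [0.4891 0.232  0.2275] 2346
22.45 [-0.4018 -0.5115  0.3279]
bar [0.1413 0.1477 0.1523]
lever 1.451147463719628
```

View pics/side11.png

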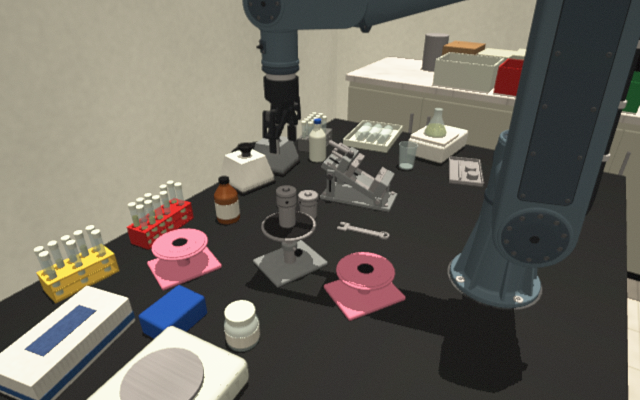

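View pics/wrist11.png

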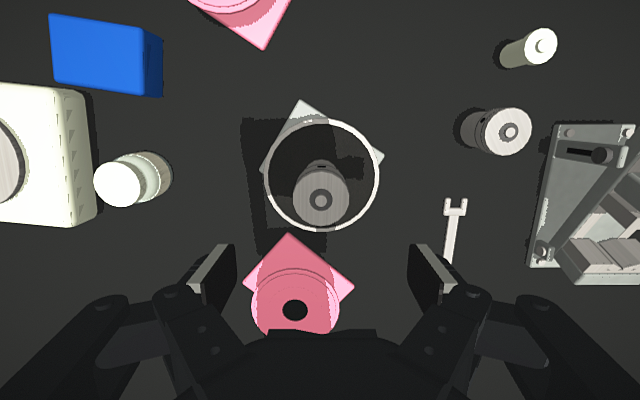

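The vessel stands upright and central on the grey plate. The gripper is clear of it, and the lever and jaw are as I left them.

```bash
python3 -c "
from bench import ctrl
print(ctrl.hand_in())"
```

```text
the job is handed in; nothing more can be done
None
```

The small vessel now stands upright and released on the grey stand's plate, and the job is handed in at about 22.5 s of the allowed 72 s. The hand-in reported no verdict.

**What I did:**
- **Lever:** I pushed it round with the shut fingers, at about 8 N for most of the swing and 11 N at the end.
- **Jaw:** I drew it back by its pull bar without gripping the bar, at 30 mm/s slowing to 10 mm/s. It met its stop at about 27 N.
- **Vessel:** I lifted it out along its own lean by the cap and turned it upright. I then lowered it in 1 mm steps until I felt the mat at about 0.130 m, pressing with about 12 N, and let go.

**Last checks before hand-in:**

| Check | Measured | Required |
|---|---|---|
| Vessel from plate middle | about 2 mm | within 30 mm |
| Vessel tilt | 0.005 rad (wrist view), 0.013 rad (side view) | below 0.06 rad |
| Lever angle | 1.45 rad | above 1.0 rad |
| Jaw opening, from bar travel | about 43–44 mm | above 40 mm |
| Robot contact | wrist force within sensor noise, gripper about 120 mm above its release height | touching nothing |

The larger vessel looks unmoved in the pictures, though I did not measure its position at the end. No checks failed. The cameras agreed to within about 3 mm, apart from the lever's start direction, which read about 0.06 rad off the vise's y axis. I put that down to noise.

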